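# Fit the sample blocks into the dry-block heater and close its interlock

### The job

Lift the guard bridge off the heater and stand it on the bench, so that the interlock lever springs up. With the lever up, fit every sample block that lies on the bench into its own outlined place in the heater's recess, turning each so that it drops in flush with the rim, grip upwards. Only then stand the bridge back home across the heater, so that its foot holds the lever fully down, and leave the jar and the bottle where they stand.

Things in the scene. Friction and masses are not known exactly. Their poses are not given: they have to be found in the camera images.
- heater_top (a point): Fixed dry-block heater, grey box 184 (x) by 260 (y) by 50 mm high, turned up to 0.2 rad. Point: middle of its top at rim level. Knobs (look only) on the -x face. In its top a recess 160 x 160 mm, 20 mm deep: 4 by 4 cells of 40 mm, white lines on the floor outlining the interlocking place of each block. The +x +y corner cell is a fixed steel boss, level with the rim.
- lever (a joint): Hinged interlock lever (steel, 42 x 9 mm) on the heater's +y rim: 0 rad sprung up (tip 15 mm above the rim), about 0.35 rad pressed level with the rim. The spring takes less than 1 N at the tip; a foot of the bridge standing home holds it down by the bridge's weight.
- bridge (a point): Loose steel guard bridge, 0.4 kg, 62 mm high: a beam 234 mm along y, 20 mm wide, 24 mm high, on two feet 60 (x) by 24 mm (y), 105 mm to either side of the middle. Point: centre of the beam, 50 mm above the undersides of the feet. Starts home across the heater. Either way round is right; it can stand anywhere free on the bench, as between robot and heater.
- bridge_seat (a point): Fixed point on the heater: where bridge is when the bridge stands home, with the same axes: feet on the rim, inside fences 8 mm high with 3 to 4 mm play. The beam's underside is then 8 mm above the grips of fitted blocks.
- l_block (a point): Centre of the loose aluminium L block, 25 mm above its underside, on the axis of its grip: a black upright fin 14 mm thick (x), 44 mm long (y), from 20 to 50 mm above the underside. Axes as the block's, z up. Any start yaw; may be absent.
- l_place (a point): Fixed point in the heater's recess: where l_block is when that block is fitted flush with the rim, with the same axes; about 2 mm of play to every side while its neighbours lie straight; a neighbour pushed askew can block it. Always there, also if the block is absent.
- l_tip (a point): Point on the L block at the same height: centre of the far (+y) end cell of the bar, (0, 50) mm from l_block, showing which way round it is.
- t_block (a point): Centre of the loose aluminium T block, 25 mm above its underside, on the axis of its grip: a black upright fin 14 mm thick (x), 44 mm long (y), from 20 to 50 mm above the underside. Axes as the block's, z up. Any start yaw; may be absent.
- t_place (a point): Fixed point in the heater's recess: where t_block is when that block is fitted flush with the rim, with the same axes; about 2 mm of play to every side while its neighbours lie straight; a neighbour pushed askew can block it. Always there, also if the block is absent.
- t_tip (a point): Point on the T block at the same height: centre of the stem cell, (0, -30) mm from t_block, showing which way round it is.
- s_block (a point): Centre of the loose aluminium S block, 25 mm above its underside, on the axis of its grip: a black upright fin 14 mm thick (x), 44 mm long (y), from 20 to 50 mm above the underside. Axes as the block's, z up. Any start yaw; may be absent.
- s_place (a point): Fixed point in the heater's recess: where s_block is when that block is fitted flush with the rim, with the same axes (or turned by half a turn); about 2 mm of play to every side while its neighbours lie straight; a neighbour pushed askew can block it. Always there, also if the block is absent.
- v_block (a point): Centre of the loose aluminium V block, 25 mm above its underside, on the axis of its grip: a black upright fin 14 mm thick (x), 44 mm long (y), from 20 to 50 mm above the underside. Axes as the block's, z up. Any start yaw; may be absent.
- v_place (a point): Fixed point in the heater's recess: where v_block is when that block is fitted flush with the rim, with the same axes; about 2 mm of play to every side while its neighbours lie straight; a neighbour pushed askew can block it. Always there, also if the block is absent.
- v_tip (a point): Point on the V block at the same height: centre of the -y end cell of the bar, (0, -28) mm from v_block, showing which way round it is.
- jar_white: white jar with a red cap, 70 mm across, 90 mm high; bystander, origin under its centre
- bottle_amber: amber bottle, 60 mm across, 120 mm high; bystander, origin under its centre
- l_body: The L block, aluminium with dark sample wells, 20 mm thick, about 0.34 kg (0.8 to 1.3 times), origin under its fin on the underside. L-shaped: a bar of three 40 mm cells along y, one more cell on the +x side of its -y end. Outline from the origin: bar x -18..18, y -48..68; foot cell x to 58, y -48..-12 (mm).
- t_body: The T block, aluminium with dark sample wells, 20 mm thick, about 0.34 kg (0.8 to 1.3 times), origin under its fin on the underside. T-shaped: a bar of three 40 mm cells along x, one more cell (stem) on the -y side of its middle. Outline from the origin: bar x -58..58, y -8..28; stem x -18..18, y to -48 (mm).
- s_body: The S block, aluminium with dark sample wells, 20 mm thick, about 0.34 kg (0.8 to 1.3 times), origin under its fin on the underside. S-shaped: two 80 mm bars along x, side by side, offset by one 40 mm cell. Outline from the origin: bars x -58..18, y 2..38 and x -18..58, y -38..-2, joined in the middle; same after half a turn (mm).
- v_body: The V block, aluminium with dark sample wells, 20 mm thick, about 0.26 kg (0.8 to 1.3 times), origin under its fin on the underside. small corner of three 40 mm cells: two along y, one more on the -x side of the +y end. Outline from the origin: bar x -18..18, y -46..30; arm cell x to -58, y -6..30 (mm).
- bridge_body: The same bridge: origin midway between the undersides of the feet.
Things that resemble listed ones, but are neither listed nor needed, are in the scene too. What is shaped like the bridge_body but black is not meant. Leave any blue look-alike of the t_body alone.

How it is judged:
By the outcome, as a careful person would: the job done as asked, in the order asked, and still so for the second after the job is handed in, with the robot touching nothing.
Of l_body, t_body, s_body, v_body only 3 to 4 are there at a start; the rules pass over those that are not, and their reading is None.
At some moment in a run one of l_body, t_body, s_body, v_body may be knocked a few centimetres aside while the robot is not near it.
It also fails if it takes over 210 s, if anything falls off the work surface, if the arm or the gripper's body presses on something with over 40 N, if the wrist force passes 120 N, or if a joint passes its speed limit or range.

### The arm

A 6-joint arm with a two-finger parallel gripper is mounted at the origin on the work surface. World frame = base frame: x ahead of the robot, y to its left, z up, the work surface at z = 0. Lengths are in m, angles in rad, forces in N, time in s.
With the tool pointing down it reaches from about 0.3 to 0.775 m from the base axis. Payload 14.6 kg.
Tool frame: the origin (TCP) lies at the very end of the fingers, on their centre line; the grasp point (between the pads) lies 19 mm behind it (ctrl.hold_point_z is the distance from the TCP to the grasp point, in m); x points along the fingers, y is the direction in which the jaws open and shut, and the axes are right-handed (so a half turn about x gives the same grasp; the last joint's range is limited). The gripper opens to 94 mm and grips with 3 to 60 N. Pads are 16 mm wide; open, the fingers measure 119 mm over their backs; the gripper's body (75 mm by 177 mm) begins 78 mm behind the grasp point.
Start: joints at [1.196, 0.3, 1.521, -0, 1.321, -0.067], TCP at [0.167, 0.524, 0.183] pointing down, gripper open.
Joint ranges: [-3.03, 3.03], [-0.79, 2.21], [0.23, 2.52], [-1.04, 4.18], [0, 3.07], [-2.55, 2.55]. Speed limits (rad/s): [2.22, 2.22, 2.57, 3.14, 3.14, 3.14].

### API

Orientations are given as [roll, pitch, yaw] about the fixed x, y, z axes, in that order (R = Rz(yaw) Ry(pitch) Rx(roll)).
In Python, from station import get_obs, camera, ticket, ctrl gives the robot as it stands.
- The arm moves only by the tool step_arm, never from a script. Its argument "motion" is a list that holds one entry, the list of rows, each a list of 6 numbers: the shift along the tool's x, y, z in m, then the turn, a rotation vector about the tool's x, y, z in degrees. A call has 1 to 12 rows; each row shifts and turns the commanded pose from where the row before left it, along the tool's axes as they then stand; what a row does not reach is not made up. A row lasts 1/8 s, in which the tool goes at most 62.5 mm and 10.7 degrees, less where a joint would pass 70% of its speed; a pose out of reach is approached as far as the arm can. A call is refused whole if a number of a shift passes 0.0625 or a number of a turn 10.7, either way. A call with a gripper value outside its range is refused whole. "fingers" is the finger opening in m, from 0 to 0.094, set as the call begins (left out, the last holds). The fingers move at their own pace and stop on an object; "squeeze" is the grip in N (left out, the last holds). Time passes only in rows, so rows that do not move let the fingers close. It gives the time, the measured TCP pose, the force and the opening at its end, in the units of the state.
- get_obs(): the state, without advancing time (a new reading comes with each control period).
- camera(name): name is "scene" or "top" or "wrist"; returns a dict with "pixels" (420x560x3 uint8, red, green, blue), "fx", "fy", "cx", "cy" (pixels), "k1" (the pictures are not rectified: a ray, as slopes to the right and down, at radius r is drawn at 1 + k1 r^2 times it, then the intrinsics apply), "extrinsics" (4x4, takes a point from world to camera coordinates); the wrist camera has in their place "T_tool_cam" (4x4, takes a point from camera to tool coordinates, whose origin is the TCP and whose axes are the tool frame's). Camera axes: x right, y up, looking along -z (the intrinsics and any distortion apply to the point x, -y, -z); pixel columns grow to the right and rows downward; lengths in m; the calibration is good to about 2 mm. A picture is of the moment at which its call begins: read the wrist's pose just before it. There is no depth.
- ticket.hand_in(): hands the job in, once; it reports no verdict.
The state is a dict: "time_s": time; "qpos": joint angles; "joint_vel": joint speeds; "tau": joint torques, N m; "ee_pos": TCP position; "eef_rot": TCP orientation; "force": force on the tool from outside, world axes, zero at the start; "moment": the same for the moment, N m; "grip_width": finger opening in m.
Only numpy, scipy, OpenCV 4.12 (cv2) and the standard library are available. Lean on these libraries where they do the work, as an engineer would, in place of code of your own. Each camera call takes 0.05 s, during which the arm holds its last target.

## Working session

There is one attempt and no reset: what is moved stays moved. The work goes in short steps, Python scripts to look and compute and a tool call to move; the robot and the scene stay as the last step left them, time stands still between calls to the robot, and variables do not carry over. Pictures are saved under pics/ and viewed, and the job is handed in when it is done.

Besides the shell and the picture viewer there is one more tool, called after "Call:" by a JSON object that holds its "name" and its "arguments", one argument or row to a line. step_arm: Moves the arm, as the interface text tells. Its arguments: {"type":"object","properties":{"motion":{"type":"array","items":{"type":"array","items":{"type":"array","items":{"type":"number"}}}},"fingers":{"type":"number"},"squeeze":{"type":"number"}},"required":["motion"]}

```bash
ls; mkdir -p pics
python3 - <<'E'
from station import get_obs,camera,ctrl
import cv2,numpy as np
o=get_obs();print(o); print(ctrl.hold_point_z)
for n in ["scene","top","wrist"]:
    c=camera(n); cv2.imwrite(f"pics/{n}0.png",cv2.cvtColor(c["pixels"],cv2.COLOR_RGB2BGR))
    print(n,{k:(np.round(v,4).tolist() if k!="pixels" else 0) for k,v in c.items()})
E
```

```text
pics
{'time_s': 0.0, 'qpos': array([ 1.19636130e+00,  3.00545610e-01,  1.52156294e+00,  5.75416634e-05,
        1.32069538e+00, -6.65885377e-02]), 'joint_vel': array([-0.00046927, -0.00031697, -0.00067737,  0.0003332 ,  0.00097159,
       -0.00107358]), 'tau': array([-2.02225834e-03, -5.31811953e+01, -3.52723718e+01,  7.06928736e-02,
        2.45281780e-02, -1.18860912e-04]), 'ee_pos': array([0.16653174, 0.52388665, 0.18215315]), 'eef_rot': array([-1.68336517,  1.56958377, -1.99122594]), 'force': array([ 0.47396486, -0.55039568, -0.57299031]), 'moment': array([-0.00512853, -0.00664849,  0.01140299]), 'grip_width': 0.09396475537215604}
0.0188
scene {'pixels': 0, 'fx': 402.0248, 'fy': 402.0248, 'cx': 286.5146, 'cy': 212.5149, 'k1': -0.0722, 'extrinsics': [[-0.0301, 0.9995, 0.0115, 0.0601], [-0.8024, -0.031, 0.596, 0.36], [0.596, 0.0087, 0.8029, -1.4827], [0.0, 0.0, 0.0, 1.0]]}
top {'pixels': 0, 'fx': 491.413, 'fy': 491.413, 'cx': 275.9045, 'cy': 200.8356, 'k1': -0.0205, 'extrinsics': [[0.0245, -0.9997, 0.0068, -0.0609], [0.9852, 0.0253, 0.1695, -0.5245], [-0.1696, 0.0025, 0.9855, -1.4805], [0.0, 0.0, 0.0, 1.0]]}
wrist {'pixels': 0, 'fx': 335.2058, 'fy': 335.2058, 'cx': 278.6835, 'cy': 210.0342, 'k1': 0.0037, 'T_tool_cam': [[-0.0005, 0.2305, -0.9731, -0.2026], [1.0, 0.0002, -0.0004, 0.0012], [0.0001, -0.9731, -0.2305, -0.0651], [0.0, 0.0, 0.0, 1.0]]}
```

View pics/top0.png

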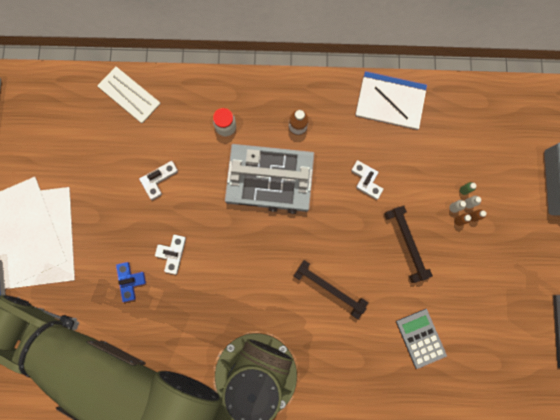

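View pics/scene0.png

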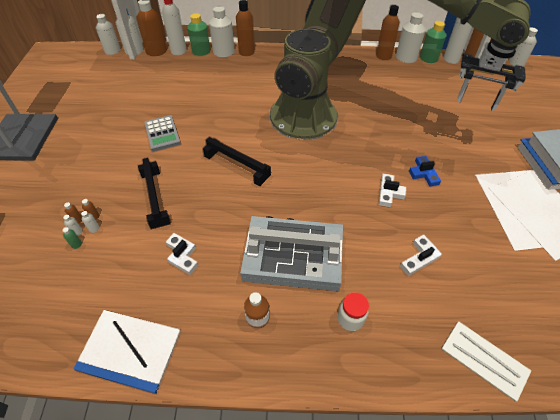

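View pics/wrist0.png

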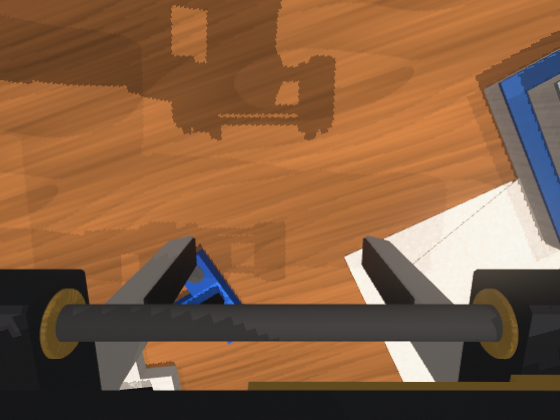

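```bash
cat > h.py <<'E'
import numpy as np,cv2
from station import get_obs,camera
from scipy.spatial.transform import Rotation as R
CV=np.diag([1,-1,-1.])
def Tw(n,c,o=None):
    # world->cv camera  (Rm,t)
    if n=="wrist":
        T=np.eye(4);T[:3,:3]=R.from_euler('xyz',o["eef_rot"]).as_matrix();T[:3,3]=o["ee_pos"]
        E=np.linalg.inv(T@c["T_tool_cam"])
    else: E=np.array(c["extrinsics"])
    return CV@E[:3,:3],CV@E[:3,3]
def K(c): return np.array([[c["fx"],0,c["cx"]],[0,c["fy"],c["cy"]],[0,0,1.]]),np.array([c["k1"],0,0,0.])
class V:
    def __init__(s,n,save=None):
        s.o=get_obs();c=camera(n);s.c=c;s.Rm,s.t=Tw(n,c,s.o);s.K,s.D=K(c)
        s.im=cv2.cvtColor(c["pixels"],cv2.COLOR_RGB2BGR)
        if save: cv2.imwrite(f"pics/{save}.png",s.im)
    def ray(s,p):
        p=np.array(p,float).reshape(-1,1,2)
        u=cv2.undistortPoints(p,s.K,s.D)[:,0]
        d=np.c_[u,np.ones(len(u))]@s.Rm
        return -s.Rm.T@s.t,d
    def plane(s,p,z):
        o,d=s.ray(p); return o+d*((z-o[2])/d[:,2])[:,None]
    def proj(s,X):
        X=np.array(X,float).reshape(-1,3)
        return cv2.projectPoints(X,cv2.Rodrigues(s.Rm)[0],s.t,s.K,s.D)[0][:,0]
    def crop(s,x,y,w,h,k,name):
        a=cv2.resize(s.im[y:y+h,x:x+w],None,fx=k,fy=k,interpolation=cv2.INTER_CUBIC);cv2.imwrite(f"pics/{name}.png",a)
E
python3 - <<'E'
from h import *
t=V("top"); s=V("scene")
t.crop(210,130,120,90,6,"t_heater"); t.crop(90,150,110,160,4,"t_left"); t.crop(335,150,60,60,6,"t_right")
s.crop(235,205,120,90,6,"s_heater")
s.crop(360,145,90,135,4,"s_left"); s.crop(150,220,60,60,6,"s_right")
print(t.plane([[270,178],[158,178],[172,254],[368,180],[130,280],[252,395],[330,290],[408,245]],0.03).round(3))
o=get_obs();print(R.from_euler('xyz',o["eef_rot"]).as_matrix().round(3))
E
```

```text
[[ 0.601 -0.027  0.03 ]
 [ 0.592  0.326  0.03 ]
 [ 0.354  0.268  0.03 ]
 [ 0.603 -0.337  0.03 ]
 [ 0.272  0.391  0.03 ]
 [-0.053  0.008  0.03 ]
 [ 0.257 -0.219  0.03 ]
 [ 0.4   -0.46   0.03 ]]
[[-0.     0.303  0.953]
 [-0.     0.953 -0.303]
 [-1.    -0.001 -0.   ]]
```

```bash
python3 -c "
import cv2,numpy as np
a=cv2.imread('pics/t_heater.png');b=cv2.imread('pics/s_heater.png');print(a.shape,b.shape)
"
```

```text
(540, 720, 3) (540, 720, 3)
```

View pics/t_heater.png

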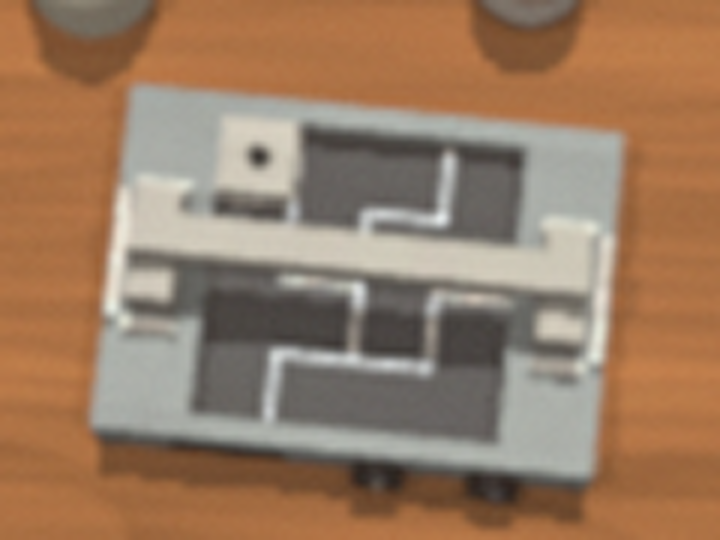

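View pics/t_left.png

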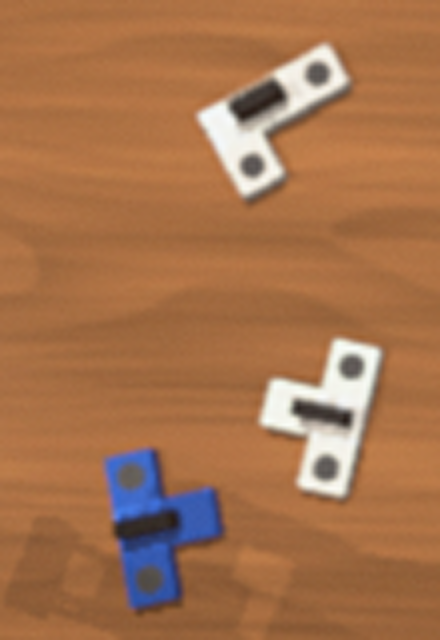

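View pics/t_right.png

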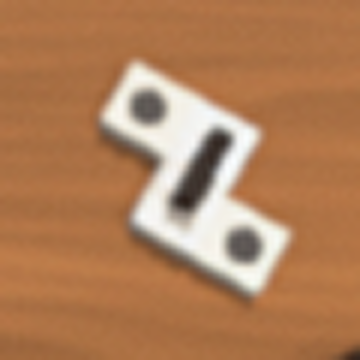

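View pics/s_heater.png

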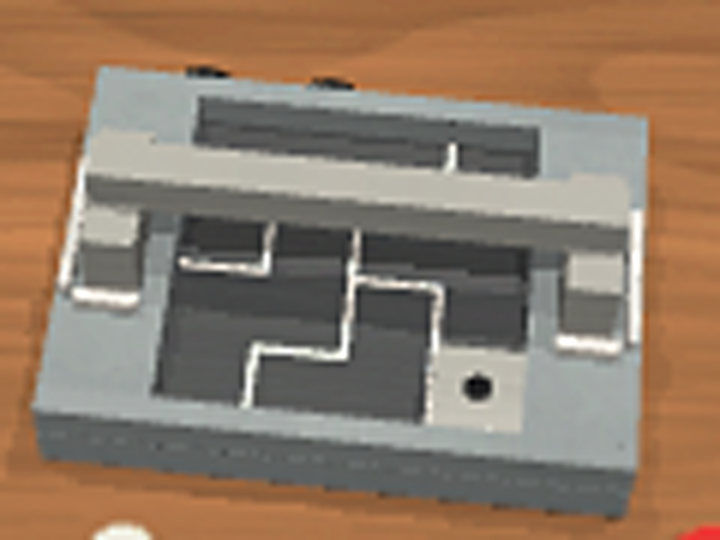

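```bash
cat >> h.py <<'E'
def yawy(o):
    m=R.from_euler('xyz',o["eef_rot"]).as_matrix(); return np.arctan2(m[1,1],m[0,1])
def go(pos,yaw=None):
    """deltas: tool-frame shift at present yaw, turn deg about tool x"""
    o=get_obs();m=R.from_euler('xyz',o["eef_rot"]).as_matrix()
    d=m.T@(np.array(pos)-o["ee_pos"])
    t=0
    if yaw is not None:
        t=-np.degrees((yaw-yawy(o)+np.pi/2)%np.pi-np.pi/2)
    print("t=%.1f at"%o["time_s"],o["ee_pos"].round(4),"yaw %.2f q6 %.2f"%(np.degrees(yawy(o)),o["qpos"][5]),"F",o["force"].round(1),"w %.4f"%o["grip_width"])
    print("shift mm",(d*1e3).round(1),"turn deg %.2f"%t," tilt",np.degrees(np.arccos(-m[2,0])).round(2))
def quad(mask):
    cs,_=cv2.findContours(mask.astype(np.uint8),cv2.RETR_EXTERNAL,cv2.CHAIN_APPROX_NONE)
    return sorted(cs,key=cv2.contourArea)[::-1]
E
python3 - <<'E'
from h import *
for n,box in (("top",(210,130,120,90)),("scene",(235,205,120,90))):
    v=V(n);x,y,w,h=box
    hsv=cv2.cvtColor(v.im,cv2.COLOR_BGR2HSV)
    # white blocks + fins
    m=(hsv[...,1]<40)&(hsv[...,2]>170)
    hm=((hsv[...,1]<90)&(hsv[...,0]>70)|(hsv[...,1]<40)).astype(np.uint8)
    hm2=np.zeros_like(hm);hm2[y:y+h,x:x+w]=hm[y:y+h,x:x+w]
    c=quad(hm2)[0];r=cv2.minAreaRect(c);p=cv2.approxPolyDP(cv2.convexHull(c),4,True)[:,0]
    print(n,"heater hull",p.tolist()); print(v.plane(p,0.05).round(4).tolist())
    for c in quad(m):
        if 150<cv2.contourArea(c)<1500: 
            mm=c.reshape(-1,2).mean(0);print("white",cv2.contourArea(c),mm.round(0),v.plane(mm,0.02).round(3)[0])
E
```

```text
top heater hull [[232, 145], [312, 152], [308, 208], [227, 202]]
[[0.7001, 0.0952, 0.05], [0.684, -0.1575, 0.05], [0.5051, -0.1473, 0.05], [0.5174, 0.1033, 0.05]]
white 1415.5 [129.  95.] [0.871 0.443 0.02 ]
white 542.5 [171. 253.] [0.358 0.273 0.02 ]
white 498.5 [367. 179.] [ 0.607 -0.336  0.02 ]
white 378.0 [157. 179.] [0.59  0.331 0.02 ]
scene heater hull [[251, 217], [342, 225], [338, 290], [242, 280]]
[[0.5073, -0.1463, 0.05], [0.5252, 0.1112, 0.05], [0.7256, 0.091, 0.05], [0.7063, -0.153, 0.05]]
white 913.5 [294. 232.] [ 0.535 -0.022  0.02 ]
white 712.5 [218.   9.] [-0.756 -0.417  0.02 ]
white 418.0 [181. 251.] [ 0.61  -0.333  0.02 ]
white 412.0 [422. 254.] [0.595 0.336 0.02 ]
white 374.5 [289. 267.] [ 0.647 -0.035  0.02 ]
white 241.5 [390. 188.] [0.357 0.273 0.02 ]
white 224.5 [388.  16.] [-0.743  0.408  0.02 ]
white 197.0 [421.  25.] [-0.665  0.556  0.02 ]
```

Call:
{"name": "step_arm", "arguments": {
  "motion": [
    [[-0.02,0,0,9.5,0,0],[-0.02,0,0,9.5,0,0],[-0.02,0,0,9.5,0,0],[-0.02,0,0,9.5,0,0],[-0.02,0,0,9.5,0,0],[-0.02,0,0,9.5,0,0],[0,0,0,9.5,0,0],[0,0,0,9.5,0,0]]
  ]
}}

```text
time_s: 1.35
ee_pos: [0.1666, 0.5242, 0.3029]
eef_rot: [2.858, 1.571, 1.219]
force: [-0.1, -0.8, 0.5]
grip_width: 0.0941
```

Call:
{"name": "step_arm", "arguments": {
  "motion": [
    [[0,0.033,0.042,0,0,0],[0,0.033,0.042,0,0,0],[0,0.033,0.042,0,0,0],[0,0.033,0.042,0,0,0],[0,0.033,0.042,0,0,0],[0,0.033,0.042,0,0,0],[0,0.033,0.042,0,0,0],[0,0.033,0.042,0,0,0],[0,0.033,0.042,0,0,0],[0,0.033,0.042,0,0,0],[0,0.033,0.042,0,0,0],[0,0.033,0.042,0,0,0]]
  ]
}}

```text
time_s: 2.85
ee_pos: [0.5306, -0.0056, 0.3028]
eef_rot: [1.811, 1.57, 0.177]
force: [-0.0, 0.8, 0.4]
grip_width: 0.0938
```

Run:
```python
from h import *
go([0.60,-0.10,0.30],-0.06)
v=V("wrist","w1")
```

```text
t=2.9 at [ 0.5306 -0.0056  0.3028] yaw -3.64 q6 -0.02 F [-0.   0.8  0.4] w 0.0938
shift mm [ 2.8 75.2 89.8] turn deg -0.21  tilt 0.02
```

View pics/w1.png

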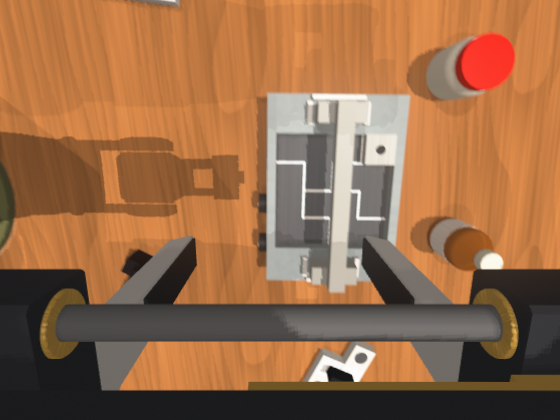

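```bash
cat >> h.py <<'E'
def fitline(p):
    vx,vy,x,y=cv2.fitLine(np.array(p,np.float32),cv2.DIST_HUBER,0,0.5,0.01).ravel();return np.array([vx,vy]),np.array([x,y])
def edge_rows(im,rows,c0,c1,pol,thr=20):
    """subpixel strongest gradient col (pol=+1 rising rightward) in each row"""
    g=cv2.GaussianBlur(im,(0,0),1.0).astype(float)
    out=[]
    for r in rows:
        a=int(c0(r) if callable(c0) else c0);b=int(c1(r) if callable(c1) else c1)
        d=pol*np.gradient(g[r])[a:b];i=int(d.argmax())
        if d[i]<thr/4: continue
        if 0<i<len(d)-1:
            q=d[i-1]-2*d[i]+d[i+1];f=0.5*(d[i-1]-d[i+1])/q if q else 0
        else: f=0
        out.append([a+i+f,r])
    return np.array(out)
E
python3 - <<'E'
from h import *
v=V("wrist")
hsv=cv2.cvtColor(v.im,cv2.COLOR_BGR2HSV);S=hsv[...,1]
# heater: low saturation vs wood
Sf=S.astype(np.uint8)
L=edge_rows(Sf,range(100,270,3),250,285,-1)
Rr=edge_rows(Sf,range(100,232,3),385,425,+1)
T=edge_rows(Sf.T.copy(),range(275,305,3),80,110,-1)[:,::-1]
T2=edge_rows(Sf.T.copy(),range(375,402,3),80,110,-1)[:,::-1]
B=edge_rows(Sf.T.copy(),range(275,298,3),262,295,+1)[:,::-1]
B2=edge_rows(Sf.T.copy(),range(362,385,3),262,295,+1)[:,::-1]
def wl(p,z): 
    P=v.plane(p,z)[:,:2]; d,q=fitline(P); res=np.abs((P-q)@np.array([-d[1],d[0]])); return d*np.sign(d[np.abs(d).argmax()]),q,np.median(res),len(P)
ls=[]
for n,p in (("L",L),("R",Rr),("T",np.r_[T,T2]),("B",np.r_[B,B2])):
    d,q,r,k=wl(p,0.05);ls.append((d,q))
    ang=np.degrees(np.arctan2(-d[0],d[1])) if n in"LR" else np.degrees(np.arctan2(d[1],d[0]))
    print(n,d.round(4),q.round(4),"yaw %.2f"%ang,"res %.5f"%r,k)
def X(a,b):
    A=np.c_[a[0],-b[0]];s=np.linalg.solve(A,b[1]-a[1]);return a[1]+a[0]*s[0]
cs=[X(ls[0],ls[2]),X(ls[1],ls[2]),X(ls[1],ls[3]),X(ls[0],ls[3])]
print(np.array(cs).round(4),np.mean(cs,0).round(4),[np.linalg.norm(cs[i]-cs[(i+1)%4]).round(4) for i in range(4)])
E
python3 - <<'E'
from h import *
v=V("wrist");v.crop(255,85,165,215,3.5,"w1c")
E
```

```text
L [0.0764 0.9971] [ 0.512  -0.0313] yaw -4.38 res 0.00010 57
R [0.0775 0.997 ] [0.7003 0.008 ] yaw -4.44 res 0.00006 44
T [ 0.997  -0.0777] [0.6031 0.1059] yaw -4.45 res 0.00001 19
B [ 0.9962 -0.0876] [ 0.5688 -0.1531] yaw -5.03 res 0.00033 15
[[ 0.523   0.1121]
 [ 0.7073  0.0977]
 [ 0.687  -0.1635]
 [ 0.5031 -0.1474]] [ 0.6051 -0.0253] [np.float32(0.1849), np.float32(0.2621), np.float32(0.1846), np.float32(0.2602)]
```

```bash
python3 -c "
import cv2;a=cv2.imread('pics/w1c.png');cv2.imwrite('pics/w1d.png',cv2.resize(a,None,fx=.79,fy=.79))"
```

```text
(no output)
```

View pics/w1d.png

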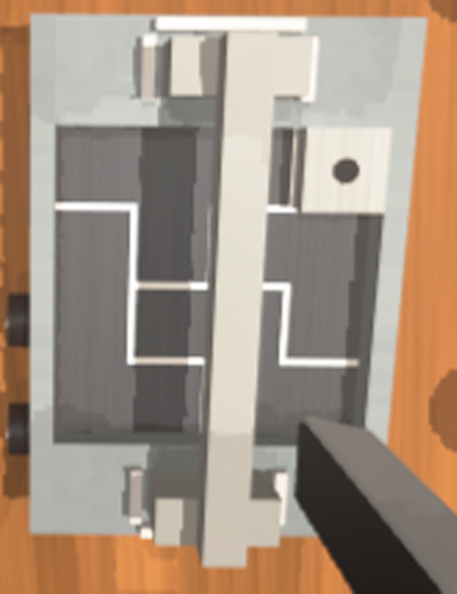

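Run:
```python
from h import *
v=V("wrist")
g=cv2.cvtColor(v.im,cv2.COLOR_BGR2GRAY)
l=edge_rows(g,[*range(125,140,2),*range(200,255,2)],325,345,+1)
r=edge_rows(g,range(135,240,3),344,362,-1)
for p in(l,r):
    P=v.plane(p,0.112)[:,:2];d,q=fitline(P);d*=np.sign(d[1]);print(d,q,np.degrees(np.arctan2(-d[0],d[1])),np.abs((P-q)@np.array([-d[1],d[0]])).max())
# ends of beam: vertical edges at top / bottom
t=edge_rows(g.T.copy(),[340,343,346],95,112,+1)[:,::-1];b=edge_rows(cv2.cvtColor(v.im,cv2.COLOR_BGR2HSV)[...,1].T.copy(),[334,337,340],280,300,+1)[:,::-1]
print(t,v.plane(t,.112).round(4),b,v.plane(b,.112).round(4))
go([0.6051,-0.0253,0.112-0.022],np.radians(-4.43))
```

```text
[0.07660169 0.9970618 ] [ 0.59578294 -0.0190668 ] -4.3932567 0.00016484118551852441
[0.07774054 0.99697363] [ 0.6172113  -0.00274277] -4.458703 0.012220242262953016Traceback (most recent call last):
  File "<stdin>", line 9, in <module>
IndexError: too many indices for array: array is 1-dimensional, but 2 were indexed
```

Call:
{"name": "step_arm", "arguments": {
  "motion": [
    [[0.04,0.019,0.0037,0.4,0,0],[0.04,0.019,0.0037,0.4,0,0],[0.04,0.019,0.0037,0,0,0],[0.04,0.019,0.0037,0,0,0],[0.03,0,0,0,0,0],[0,0,0,0,0,0]]
  ]
}}

```text
time_s: 3.8
ee_pos: [0.6033, -0.0229, 0.1113]
eef_rot: [-1.623, 1.567, 3.013]
force: [-0.2, 0.5, 1.0]
grip_width: 0.0941
```

Run:
```python
from h import *
go([0.6054,-0.0253,0.09],np.radians(-4.43))
```

```text
t=3.8 at [ 0.6033 -0.0229  0.1113] yaw -4.36 q6 -0.02 F [-0.2  0.5  1. ] w 0.0941
shift mm [21.2  2.4  2.3] turn deg 0.07  tilt 0.21
```

Call:
{"name": "step_arm", "arguments": {
  "motion": [
    [[0.021,0.0024,0.0023,0,0,0],[0,0,0,0,0,0]]
  ]
}}

```text
time_s: 4.05
ee_pos: [0.6066, -0.026, 0.0925]
eef_rot: [-1.944, 1.571, 2.692]
force: [0.0, -0.1, 0.7]
grip_width: 0.0937
```

Call:
{"name": "step_arm", "arguments": {
  "motion": [
    [[0,0,0,0,0,0],[0,0,0,0,0,0],[0,0,0,0,0,0],[0,0,0,0,0,0],[0,0,0,0,0,0],[0,0,0,0,0,0]]
  ],
  "fingers": 0.0,
  "squeeze": 50
}}

```text
time_s: 4.8
ee_pos: [0.6068, -0.0267, 0.0917]
eef_rot: [-1.666, 1.571, 2.969]
force: [-1.0, 0.0, -0.1]
grip_width: 0.0373
```

Call:
{"name": "step_arm", "arguments": {
  "motion": [
    [[0,0,0,0,0,0],[0,0,0,0,0,0],[0,0,0,0,0,0],[0,0,0,0,0,0]]
  ]
}}

```text
time_s: 5.3
ee_pos: [0.6068, -0.0267, 0.0918]
eef_rot: [2.53, 1.571, 0.882]
force: [-0.1, 0.6, 0.5]
grip_width: 0.0007
```

Run:
```python
from h import *
go([0.6054,-0.0253,0.25],np.radians(-4.43))
```

```text
t=5.3 at [ 0.6068 -0.0267  0.0918] yaw -4.44 q6 -0.03 F [-0.1  0.6  0.5] w 0.0007
shift mm [-158.2   -1.5   -1.3] turn deg -0.01  tilt 0.0
```

Run:
```python
from h import *
V("wrist","w2");t=V("scene");t.crop(200,100,200,200,3,"s2")
```

```text
(no output)
```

View pics/w2.png

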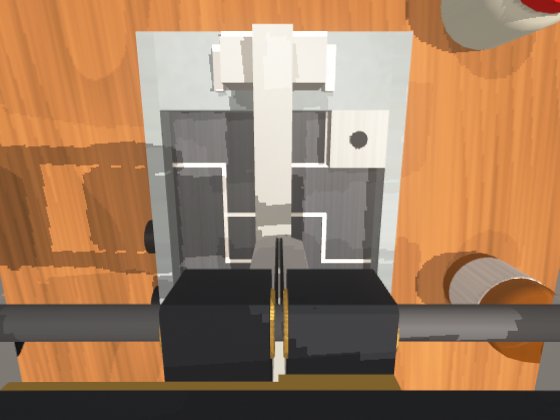

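View pics/s2.png

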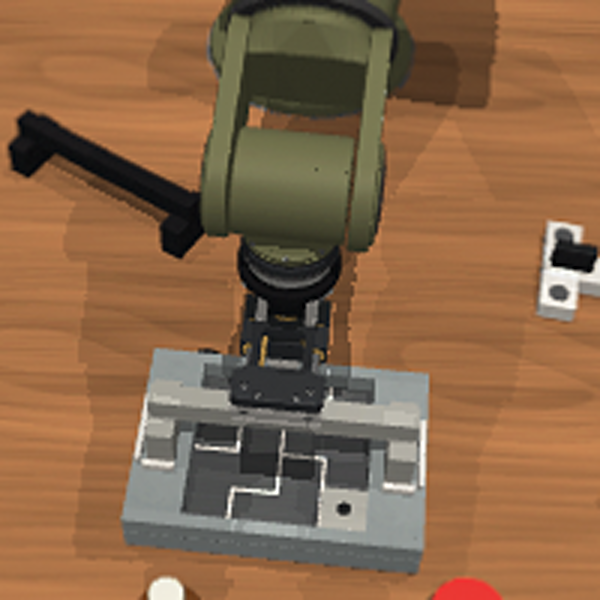

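Run:
```python
from h import *
v=V("wrist");v.crop(220,180,120,220,3,"w2c");o=v.o
print(v.proj([o["ee_pos"],o["ee_pos"]+[0,0,.0188]]), v.proj([[0.6054,-0.0253,.112],[0.6054,-0.0253,.05]]))
```

```text
[[276.23063244 239.71416773]
 [276.00756293 249.96787854]] [[273.35893899 248.78830153]
 [274.60911296 220.64766372]]
```

View pics/w2c.png

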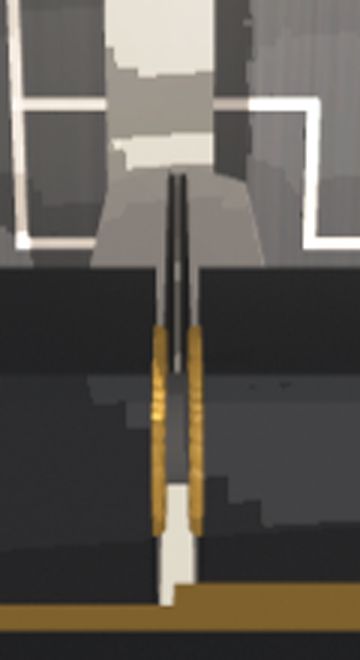

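Run:
```python
from h import *
v=V("scene");o=v.o
for z in (0,.0188,.097): 
    p=v.proj(o["ee_pos"]+[0,0,z])[0];print(z,p);cv2.circle(v.im,tuple(int(round(a)) for a in p),1,(0,0,255),-1)
for z in(.05,.088,.112):
    p=v.proj([[0.6054+.0103,-0.0253,z]])[0];print(z,p)
v.crop(230,190,120,90,6,"s3")
```

```text
0 [292.7288726  239.91144111]
0.0188 [292.90451615 235.95265032]
0.097 [293.6929398  218.15346805]
0.05 [292.79580233 251.14873529]
0.088 [293.14879284 243.57898319]
0.112 [293.38244733 238.563426  ]
```

View pics/s3.png

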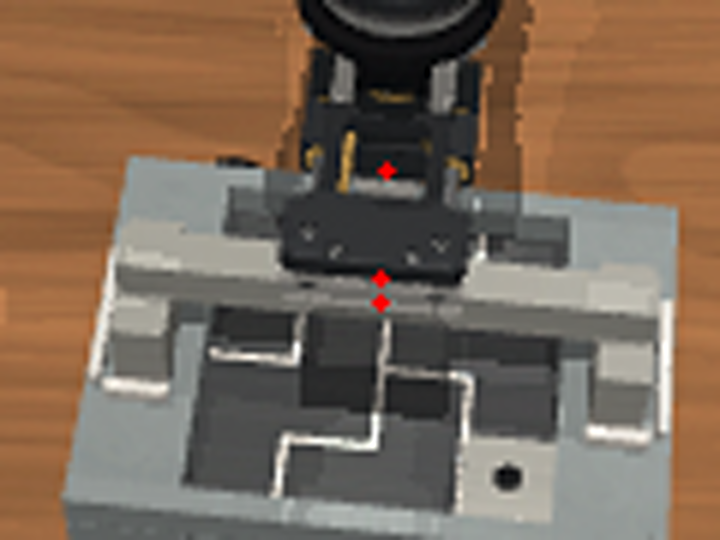

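Run:
```python
from h import *
t=V("top");s=V("scene")
for a,b in (([231.7,169.2],[339.7,237.5]),([308.3,175.8],[249.7,231.3])):
    o1,d1=t.ray(a);o2,d2=s.ray(b);d1=d1[0];d2=d2[0]
    k=np.linalg.lstsq(np.c_[d1,-d2],o2-o1,rcond=None)[0];print(o1+d1*k[0],o2+d2*k[1])
```

```text
[0.60738067 0.08741541 0.1108654 ] [0.60777833 0.09347812 0.11151317]
[ 0.59406211 -0.1429984   0.10658094] [ 0.59385039 -0.1392127   0.10627257]
```

Call:
{"name": "step_arm", "arguments": {
  "motion": [
    [[-0.01,0,0,0,0,0],[-0.01,0,0,0,0,0],[-0.01,0,0,0,0,0],[0,0,0,0,0,0]]
  ]
}}

```text
time_s: 6.1
ee_pos: [0.6073, -0.0267, 0.1229]
eef_rot: [1.557, 1.569, -0.091]
force: [0.5, 0.1, 0.2]
grip_width: 0.0005
```

Run:
```python
from h import *
v=V("wrist","w3");v=V("scene");v.crop(230,190,120,90,6,"s4");go([0.6054,-0.0253,0.25])
```

```text
t=6.2 at [ 0.6067 -0.0267  0.1217] yaw -4.44 q6 -0.03 F [ 0.1  0.  -0.2] w 0.0003
shift mm [-128.3   -1.5   -1.3] turn deg 0.00  tilt 0.0
```

View pics/w3.png

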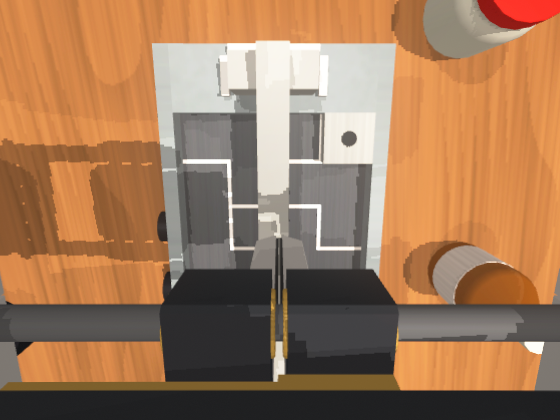

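View pics/s4.png

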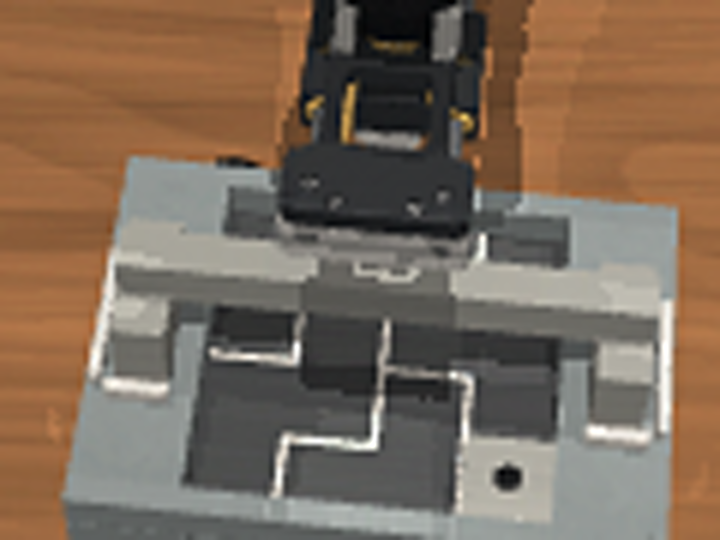

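Call:
{"name": "step_arm", "arguments": {
  "motion": [
    [[0,0,0,0,0,0],[0,0,0,0,0,0],[0,0,0,0,0,0],[0,0,0,0,0,0],[0,0,0,0,0,0],[0,0,0,0,0,0]]
  ],
  "fingers": 0.06
}}

```text
time_s: 6.95
ee_pos: [0.6068, -0.0267, 0.1217]
eef_rot: [1.861, 1.571, 0.213]
force: [0.6, -0.4, 0.4]
grip_width: 0.0569
```

Call:
{"name": "step_arm", "arguments": {
  "motion": [
    [[0.01,0,0,0,0,0],[0.01,0,0,0,0,0],[0.01,0,0,0,0,0],[0.002,-0.001,-0.001,0,0,0],[0,0,0,0,0,0]]
  ]
}}

```text
time_s: 7.58
ee_pos: [0.6059, -0.0255, 0.0897]
eef_rot: [-1.635, 1.571, 3.0]
force: [-0.0, -0.1, -0.7]
grip_width: 0.0599
```

Run:
```python
from h import *
v=V("wrist","w4");v=V("scene");v.crop(230,190,120,90,6,"s5");go([0.6054,-0.0253,0.09])
```

```text
t=7.7 at [ 0.6061 -0.0256  0.0901] yaw -4.43 q6 -0.03 F [-0.2  0.6  0.2] w 0.0599
shift mm [ 0.1 -0.7 -0.2] turn deg 0.00  tilt 0.03
```

View pics/w4.png

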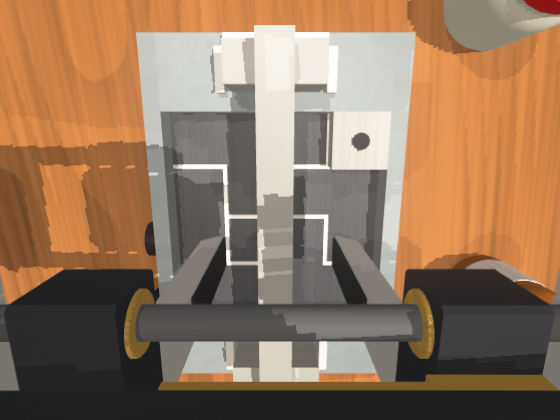

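View pics/s5.png

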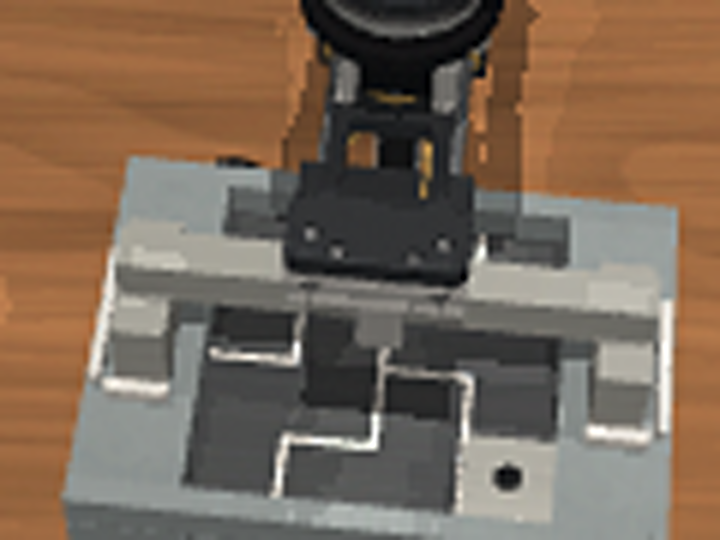

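Call:
{"name": "step_arm", "arguments": {
  "motion": [
    [[0,0,0,0,0,0],[0,0,0,0,0,0],[0,0,0,0,0,0],[0,0,0,0,0,0],[0,0,0,0,0,0],[0,0,0,0,0,0]]
  ],
  "fingers": 0.012,
  "squeeze": 25
}}

```text
time_s: 8.43
ee_pos: [0.6059, -0.0256, 0.0897]
eef_rot: [-1.154, 1.571, -2.803]
force: [0.5, 0.1, 0.5]
grip_width: 0.0125
```

Run:
```python
from h import *
v=V("wrist","w5");v=V("scene");v.crop(230,190,120,90,6,"s6");go([0.6054,-0.0253,0.09])
```

```text
t=8.5 at [ 0.6059 -0.0256  0.0897] yaw -4.44 q6 -0.03 F [-0.7 -0.1 -0.2] w 0.0121
shift mm [-0.3 -0.5 -0.2] turn deg 0.00  tilt 0.0
```

View pics/w5.png

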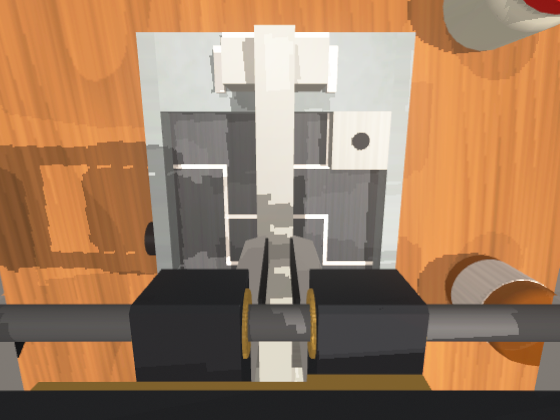

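View pics/s6.png

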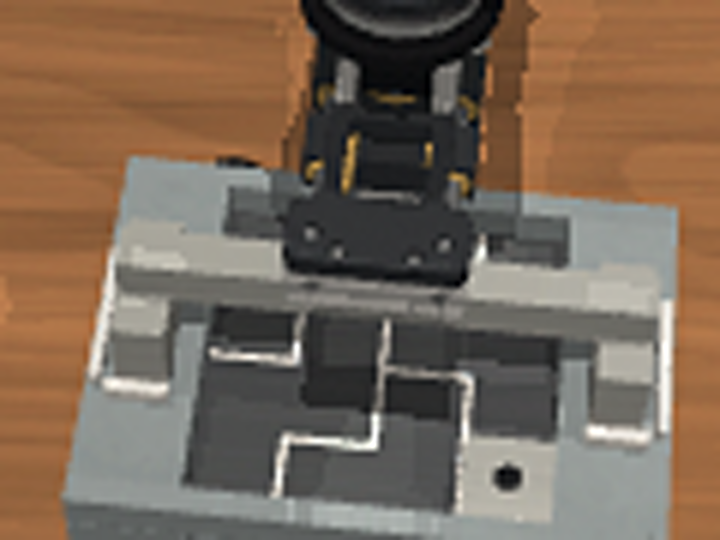

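Run:
```python
from h import *
v=V("scene")
for x in (.636,.648):
  for z in (.09,.10,.11,.12):
    p=v.proj([[x,-.0276,z]])[0];print(x,z,((p-[230,190])*6).round())
b=[[230+118/6,190+305/6],[230+660/6,190+340/6]]
for z in (.088,.075,.065): print(z,v.plane(b,z).round(4).tolist())
b=[[230+118/6,190+262/6],[230+660/6,190+298/6]]
for z in (.112,.1,.09): print(z,v.plane(b,z).round(4).tolist())
```

```text
0.636 0.09 [373. 359.]
0.636 0.1 [373. 347.]
0.636 0.11 [374. 334.]
0.636 0.12 [374. 322.]
0.648 0.09 [372. 383.]
0.648 0.1 [373. 371.]
0.648 0.11 [373. 359.]
0.648 0.12 [374. 346.]
0.088 [[0.6115, -0.139, 0.088], [0.6207, 0.0964, 0.088]]
0.075 [[0.6033, -0.1405, 0.075], [0.6126, 0.0984, 0.075]]
0.065 [[0.597, -0.1416, 0.065], [0.6064, 0.0999, 0.065]]
0.112 [[0.605, -0.138, 0.112], [0.6147, 0.0939, 0.112]]
0.1 [[0.5971, -0.1394, 0.1], [0.6069, 0.0957, 0.1]]
0.09 [[0.5905, -0.1406, 0.09], [0.6004, 0.0972, 0.09]]
```

Call:
{"name": "step_arm", "arguments": {
  "motion": [
    [[0,0,0,0,0,0],[0,0,0,0,0,0],[0,0,0,0,0,0],[0,0,0,0,0,0],[0,0,0,0,0,0]]
  ],
  "fingers": 0.06
}}

```text
time_s: 9.2
ee_pos: [0.6059, -0.0256, 0.0898]
eef_rot: [1.442, 1.571, -0.206]
force: [-0.6, -0.4, -0.0]
grip_width: 0.058
```

Call:
{"name": "step_arm", "arguments": {
  "motion": [
    [[0.01,0,0,0,0,0],[0.01,0,0,0,0,0],[0,0,0,0,0,0]]
  ]
}}

```text
time_s: 9.57
ee_pos: [0.6053, -0.0255, 0.0684]
eef_rot: [-1.59, 1.569, 3.045]
force: [0.1, 0.0, -0.1]
grip_width: 0.0602
```

Call:
{"name": "step_arm", "arguments": {
  "motion": [
    [[0,0,0,0,0,0],[0,0,0,0,0,0],[0,0,0,0,0,0],[0,0,0,0,0,0],[0,0,0,0,0,0],[0,0,0,0,0,0]]
  ],
  "fingers": 0.0,
  "squeeze": 40
}}

```text
time_s: 10.32
ee_pos: [0.6058, -0.0256, 0.0698]
eef_rot: [-1.42, 1.571, -3.068]
force: [-2.3, 0.4, 2.3]
grip_width: 0.0197
```

Run:
```python
from h import *
v=V("wrist","w6");v=V("scene");v.crop(230,190,120,90,6,"s7");go([0.6054,-0.0253,0.09])
```

```text
t=10.4 at [ 0.6058 -0.0256  0.0698] yaw -4.43 q6 -0.03 F [-3.4  0.4  0.9] w 0.0197
shift mm [-20.2  -0.4  -0.3] turn deg 0.00  tilt 0.01
```

View pics/w6.png

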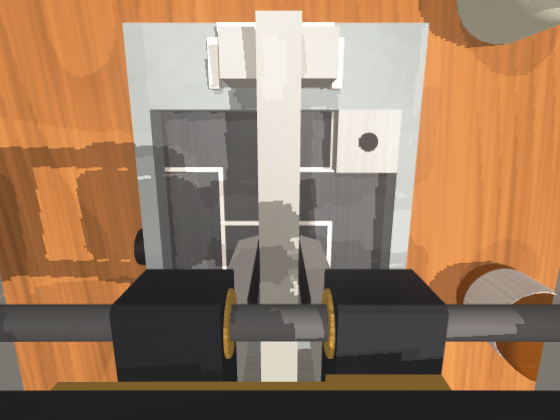

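View pics/s7.png

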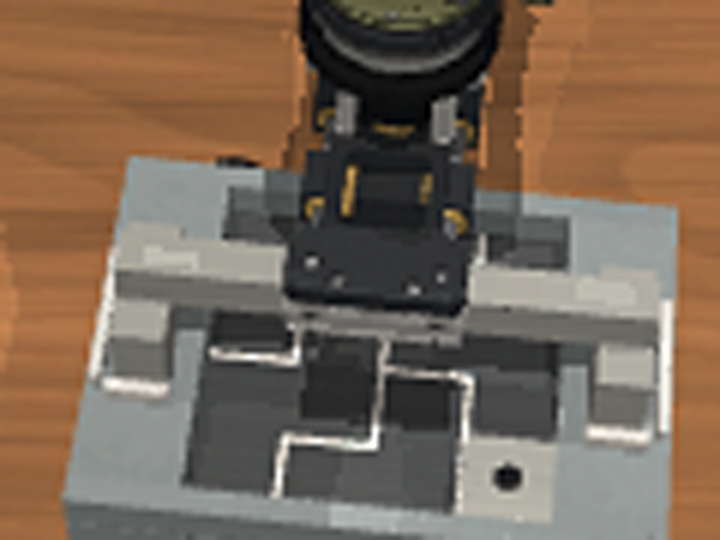

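Call:
{"name": "step_arm", "arguments": {
  "motion": [
    [[-0.01,0,0,0,0,0],[-0.02,0,0,0,0,0],[-0.03,0,0,0,0,0],[-0.03,0,0,0,0,0],[-0.02,0,0,0,0,0],[-0.01,0,0,0,0,0]]
  ]
}}

```text
time_s: 11.18
ee_pos: [0.6062, -0.0256, 0.191]
eef_rot: [1.562, 1.569, -0.087]
force: [0.1, 0.6, -4.8]
grip_width: 0.0197
```

Call:
{"name": "step_arm", "arguments": {
  "motion": [
    [[0,-0.02,-0.004,0,0,0],[0,-0.03,-0.006,0,0,0],[0,-0.035,-0.0065,0,0,0],[0,-0.035,-0.0065,0,0,0],[0,-0.035,-0.0065,0,0,0],[0,-0.03,-0.006,0,0,0],[0,-0.02,-0.004,0,0,0],[0,0,0,0,0,0],[0,0,0,0,0,0]]
  ]
}}

```text
time_s: 12.3
ee_pos: [0.4051, 0.0295, 0.1897]
eef_rot: [1.383, 1.571, -0.266]
force: [-1.4, 0.2, -3.5]
grip_width: 0.0193
```

Run:
```python
from h import *
V("scene","s8");V("top","t8");V("wrist","w8");go([0.40,.03,0.0215])
```

```text
t=12.4 at [0.4049 0.0295 0.1895] yaw -4.45 q6 0.06 F [-0.   0.3 -3. ] w 0.0197
shift mm [168.   -4.9  -0.2] turn deg 0.00  tilt 0.03
```

View pics/s8.png

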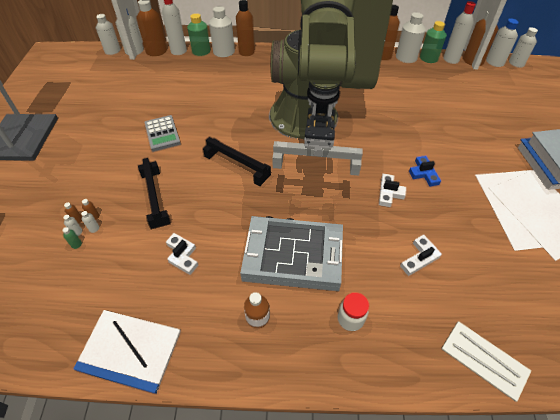

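View pics/w8.png

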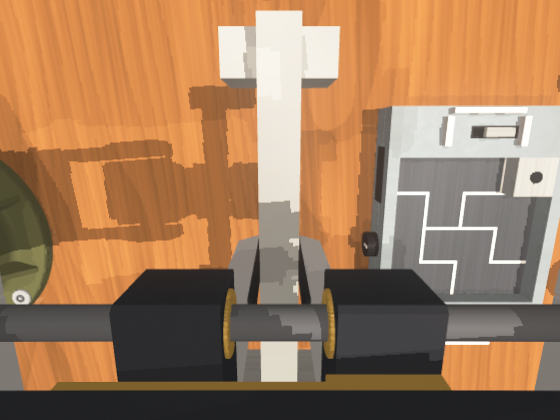

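Run:
```python
from h import *
s=V("scene");t=V("top")
print(s.plane([[262,182],[271,178],[266,165]],0.0).round(3)); print(t.plane([[300,280],[296,272],[304,262]],0.03).round(3))
c,sn=np.cos(-.0773),np.sin(-.0773)
for y in(-.117,-.093):
  for x in(-.03,.03): print(.4+c*x-sn*y,.03+sn*x+c*y)
```

```text
[[ 0.332 -0.129  0.   ]
 [ 0.314 -0.101  0.   ]
 [ 0.257 -0.12   0.   ]]
[[ 0.285 -0.127  0.03 ]
 [ 0.309 -0.115  0.03 ]
 [ 0.34  -0.139  0.03 ]]
0.3610544888916114 -0.0843339283174788
0.4208753194340612 -0.08896731079807557
0.3629078418838501 -0.060405596100498844
0.4227286724262999 -0.06503897858109564
```

Call:
{"name": "step_arm", "arguments": {
  "motion": [
    [[0.02,0,0,0,0,0],[0.03,0,0,0,0,0],[0.03,0,0,0,0,0],[0.03,0,0,0,0,0],[0.03,0,0,0,0,0],[0.015,0,0,0,0,0],[0.006,0,0,0,0,0],[0.004,0,0,0,0,0],[0,0,0,0,0,0]]
  ]
}}

```text
time_s: 13.68
ee_pos: [0.4048, 0.0296, 0.025]
eef_rot: [1.605, 1.57, -0.043]
force: [-0.6, 0.5, -4.0]
grip_width: 0.0197
```

Call:
{"name": "step_arm", "arguments": {
  "motion": [
    [[0.002,0,0,0,0,0],[0.002,0,0,0,0,0],[0,0,0,0,0,0]]
  ]
}}

```text
time_s: 14.05
ee_pos: [0.4045, 0.0296, 0.0207]
eef_rot: [-1.082, 1.571, -2.73]
force: [0.4, 0.7, -4.1]
grip_width: 0.0197
```

Call:
{"name": "step_arm", "arguments": {
  "motion": [
    [[0.001,0,0,0,0,0],[0,0,0,0,0,0]]
  ]
}}

```text
time_s: 14.3
ee_pos: [0.4046, 0.0296, 0.0197]
eef_rot: [0.983, 1.571, -0.665]
force: [-0.1, -0.6, -4.1]
grip_width: 0.0197
```

Call:
{"name": "step_arm", "arguments": {
  "motion": [
    [[0.0007,0,0,0,0,0],[0.0005,0,0,0,0,0],[0,0,0,0,0,0]]
  ]
}}

```text
time_s: 14.68
ee_pos: [0.4046, 0.0297, 0.0197]
eef_rot: [1.324, 1.571, -0.324]
force: [-10.6, -1.2, 22.1]
grip_width: 0.0197
```

Call:
{"name": "step_arm", "arguments": {
  "motion": [
    [[0,0,0,0,0,0],[0,0,0,0,0,0],[0,0,0,0,0,0],[0,0,0,0,0,0]]
  ],
  "fingers": 0.05
}}

```text
time_s: 15.18
ee_pos: [0.4046, 0.0296, 0.0185]
eef_rot: [-1.484, 1.571, -3.132]
force: [-0.5, 0.5, -0.4]
grip_width: 0.0497
```

Call:
{"name": "step_arm", "arguments": {
  "motion": [
    [[-0.02,0,0,0,0,0],[-0.04,0,0,0,0,0],[-0.04,0,0,0,0,0],[-0.04,0.02,0.008,0,0,0],[-0.04,0.04,0.016,0,0,0],[0,0.05,0.02,0,0,0],[0,0.05,0.02,0,0,0],[0,0.047,0.02,0,0,0],[0,0,0,0,0,0]]
  ],
  "fingers": 0.05
}}

```text
time_s: 16.3
ee_pos: [0.6056, -0.0714, 0.1964]
eef_rot: [-1.632, 1.568, 3.002]
force: [-1.1, 0.7, 0.6]
grip_width: 0.05
```

Run:
```python
from h import *
v=V("wrist","w9");go([0.605,-.07,0.20])
```

```text
t=16.4 at [ 0.6046 -0.0706  0.1971] yaw -4.48 q6 -0.10 F [-0.4 -0.2 -0.2] w 0.0502
shift mm [-2.9  0.4 -0.6] turn deg 0.00  tilt 0.13
```

View pics/w9.png

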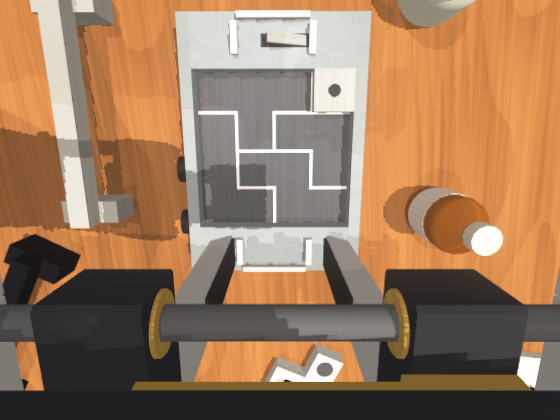

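```bash
cat >> h.py <<'E'
def line_w(v,p,z):
    P=v.plane(p,z)[:,:2];d,q=fitline(P);n=np.array([-d[1],d[0]])
    k=np.abs((P-q)@n)<0.0012;d,q=fitline(P[k]);return d*np.sign(d[np.abs(d).argmax()]),q,np.abs((P[k]-q)@np.array([-d[1],d[0]])).mean(),k.sum()
def X(a,b):
    s=np.linalg.solve(np.c_[a[0],-b[0]],b[1]-a[1]);return a[1]+a[0]*s[0]
E
python3 - <<'E'
from h import *
v=V("wrist");g=cv2.cvtColor(v.im,cv2.COLOR_BGR2GRAY);sat=cv2.cvtColor(v.im,cv2.COLOR_BGR2HSV)[...,1]
L=edge_rows(g,range(80,215,3),185,204,-1)
Rr=edge_rows(g,range(122,215,3),338,362,+1)
T=edge_rows(g.T.copy(),range(202,308,3),60,78,-1)[:,::-1]
B=edge_rows(g.T.copy(),range(205,345,3),215,240,+1)[:,::-1]
OL=edge_rows(sat,range(20,225,3),170,198,-1);OR=edge_rows(sat,range(20,200,3),345,380,+1)
OT=edge_rows(sat.T.copy(),range(190,365,4),5,20,-1)[:,::-1]
for p in(L,Rr,T,B): print(p[[0,-1]].round(1).tolist(),len(p))
ls=[line_w(v,p,.05) for p in (L,Rr,T,B,OL,OR,OT)]
for n,l in zip("LRTBlrt",ls):
    d=l[0];print(n,"yaw %.2f"%np.degrees(np.arctan2(-d[0],d[1]) if n in"LRlr" else np.arctan2(d[1],d[0])),l[1].round(4),"%.5f"%l[2],l[3])
cs=np.array([X(ls[0],ls[2]),X(ls[1],ls[2]),X(ls[1],ls[3]),X(ls[0],ls[3])])
print(cs.round(4),cs.mean(0).round(4),[np.linalg.norm(cs[i]-cs[(i+1)%4]).round(4) for i in range(4)])
oc=np.array([X(ls[4],ls[6]),X(ls[5],ls[6])]);print(oc,np.linalg.norm(oc[0]-oc[1]))
m=oc.mean(0);d=oc[1]-oc[0];d/=np.linalg.norm(d);print("heater centre",m+.13*np.array([d[1],-d[0]]))
E
```

```text
[[192.7, 80.0], [200.1, 212.0]] 45
[[353.9, 122.0], [349.4, 212.0]] 31
[[202.0, 69.3], [307.0, 69.3]] 36
[[205.0, 227.1], [343.0, 227.1]] 47
L yaw -4.45 [ 0.5256 -0.0152] 0.00004 45
R yaw -4.45 [ 0.6832 -0.0551] 0.00003 31
T yaw -4.44 [0.5939 0.0562] 0.00002 36
B yaw -4.41 [ 0.588  -0.1039] 0.00019 44
l yaw -4.43 [ 0.5142 -0.0042] 0.00005 57
r yaw -4.46 [ 0.6977 -0.0257] 0.00005 60
t yaw -4.48 [0.6246 0.1044] 0.00029 44
[[ 0.5315  0.0611]
 [ 0.6913  0.0487]
 [ 0.6788 -0.1109]
 [ 0.5191 -0.0986]] [ 0.6052 -0.0249] [np.float32(0.1602), np.float32(0.1601), np.float32(0.1602), np.float32(0.1601)]
[[0.52324235 0.11232623]
 [0.7073564  0.09791205]] 0.18467742
heater centre [ 0.6051528  -0.02448428]
```

Call:
{"name": "step_arm", "arguments": {
  "motion": [
    [[0,-0.004,0.05,0,0,0],[0,-0.004,0.05,0,0,0],[0,-0.004,0.05,0,0,0],[0,-0.004,0.05,0,0,0],[0,-0.004,0.046,0,0,0]]
  ]
}}

```text
time_s: 17.02
ee_pos: [0.5646, -0.3145, 0.1996]
eef_rot: [1.125, 1.57, -0.523]
force: [1.0, -0.6, -0.2]
grip_width: 0.0502
```

Call:
{"name": "step_arm", "arguments": {
  "motion": [
    [[0,0,0,10.5,0,0],[0,0,0,10.5,0,0],[0,0,0,10.5,0,0],[0,0,0,10.5,0,0],[0,0,0,10.5,0,0],[0,0,0,10.5,0,0],[0,0,0,10.5,0,0],[0,0,0,10.5,0,0],[0,0,0,10.5,0,0],[0,0,0,10.5,0,0],[0,0,0,10.5,0,0],[0,0,0,0,0,0]]
  ]
}}

```text
time_s: 18.52
ee_pos: [0.5652, -0.313, 0.1994]
eef_rot: [-3.132, 1.57, -0.511]
force: [-0.1, -0.3, -0.7]
grip_width: 0.0498
```

Run:
```python
from h import *
v=V("wrist","w10");go([0.605,-.07,0.20])
```

```text
t=18.6 at [ 0.5653 -0.3131  0.1993] yaw -119.66 q6 1.53 F [ 0.   0.5 -1. ] w 0.0501
shift mm [  -0.8 -230.9   85.8] turn deg 0.00  tilt 0.04
```

View pics/w10.png

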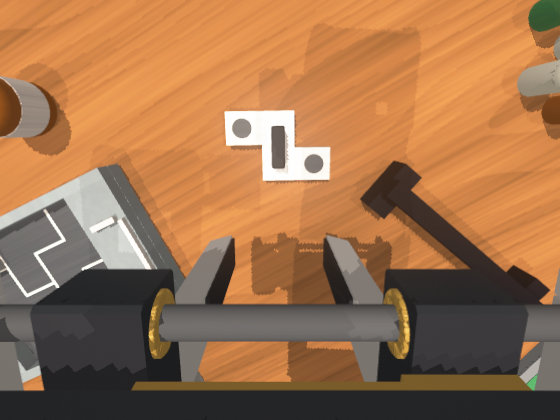

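```bash
cat >> h.py <<'E'
OUT={"S":[(-58,38),(18,38),(18,-2),(58,-2),(58,-38),(-18,-38),(-18,2),(-58,2)],
"T":[(-58,28),(58,28),(58,-8),(18,-8),(18,-48),(-18,-48),(-18,-8),(-58,-8)],
"L":[(-18,68),(18,68),(18,-12),(58,-12),(58,-48),(-18,-48)],
"V":[(-18,30),(-58,30),(-58,-6),(-18,-6),(-18,-46),(18,-46),(18,30)][::1]}
def white_contour(v,px):
    hsv=cv2.cvtColor(v.im,cv2.COLOR_BGR2HSV)
    m=((hsv[...,1]<70)&(hsv[...,2]>120)).astype(np.uint8)
    n,lab,st,ce=cv2.connectedComponentsWithStats(m)
    best=min(range(1,n),key=lambda i:1e9 if st[i,4]<400 or st[i,4]>12000 else np.hypot(*(ce[i]-px)))
    c,_=cv2.findContours((lab==best).astype(np.uint8),cv2.RETR_EXTERNAL,cv2.CHAIN_APPROX_NONE)
    return max(c,key=cv2.contourArea)[:,0].astype(float)
def fit_block(v,px,kind,pose,z=.02):
    """pose (x,y,yaw) approx; linear edge fit of contour points"""
    P=v.plane(white_contour(v,px),z)[:,:2]
    O=np.array(OUT[kind])*1e-3;x,y,a=pose
    for it in range(6):
        Rm=np.array([[np.cos(a),-np.sin(a)],[np.sin(a),np.cos(a)]]);q=(P-[x,y])@Rm
        A=[];b=[]
        tol=.012 if it<3 else .003
        for i in range(len(O)):
            p0,p1=O[i],O[(i+1)%len(O)];d=p1-p0;Ln=np.linalg.norm(d);d/=Ln;n=np.array([-d[1],d[0]])
            s=(q-p0)@d;e=(q-p0)@n;k=(s>.005)&(s<Ln-.005)&(np.abs(e)<tol)
            w=1.0
            for qq,ee in zip(q[k],e[k]): A.append([n[0],n[1],n@np.array([-qq[1],qq[0]]),1 if False else 0]);b.append(ee)
        A=np.array(A)[:,:3];b=np.array(b);dl=np.linalg.lstsq(A,b,rcond=None)[0]
        x,y=np.array([x,y])+Rm@dl[:2];a+=dl[2]
    print(kind,"pose",round(x,4),round(y,4),"yaw %.2f"%np.degrees(a),"rms mm %.2f"%(1e3*np.sqrt(np.mean((b-A@dl)**2))),"n",len(b),"of",len(P))
    return x,y,a
def fit_fin(v,px,z=.05):
    g=cv2.cvtColor(v.im,cv2.COLOR_BGR2GRAY);x,y=map(int,px);w=45
    m=np.zeros_like(g);m[y-w:y+w,x-w:x+w]=(g[y-w:y+w,x-w:x+w]<75)
    n,lab,st,ce=cv2.connectedComponentsWithStats(m)
    best=min(range(1,n),key=lambda i:1e9 if st[i,4]<60 else np.hypot(*(ce[i]-px)))
    c,_=cv2.findContours((lab==best).astype(np.uint8),cv2.RETR_EXTERNAL,cv2.CHAIN_APPROX_NONE)
    P=v.plane(max(c,key=cv2.contourArea)[:,0].astype(float),z)[:,:2].astype(np.float32)
    r=cv2.minAreaRect(P*1000);print("fin",np.round(np.array(r[0])/1000,4),np.round(r[1],1),round(r[2],1))
E
python3 - <<'E'
from h import *
v=V("wrist")
c=v.plane([[278,146]],.02)[0];print(c)
fit_block(v,(278,146),"S",(c[0],c[1],np.radians(-119.7)));fit_fin(v,(278,146))
E
```

```text
[ 0.61064463 -0.33627698  0.02      ]
S pose 0.6109 -0.3363 yaw -119.01 rms mm 0.37 n 274 of 340Traceback (most recent call last):
  File "<stdin>", line 4, in <module>
  File "h.py", line 96, in fit_fin
    best=min(range(1,n),key=lambda i:1e9 if st[i,4]<60 else np.hypot(*(ce[i]-px)))
ValueError: min() iterable argument is empty
```

```bash
sed -i 's/<75)/<115)/' h.py
python3 - <<'E'
from h import *
v=V("wrist")
p=fit_block(v,(278,146),"S",(.611,-.3363,np.radians(-119.7)));fit_fin(v,(278,146))
v.crop(200,90,150,120,5,"w10c")
go([p[0],p[1],.0005],p[2])
E
```

```text
S pose 0.6108 -0.3363 yaw -118.96 rms mm 0.39 n 275 of 340
fin [ 0.6111 -0.3367] [12.5 41.6] 60.3
t=18.7 at [ 0.5654 -0.3135  0.199 ] yaw -119.69 q6 1.53 F [0.4 0.5 0.2] w 0.0502
shift mm [198.5  -2.7 -50.7] turn deg -0.74  tilt 0.03
```

View pics/w10c.png

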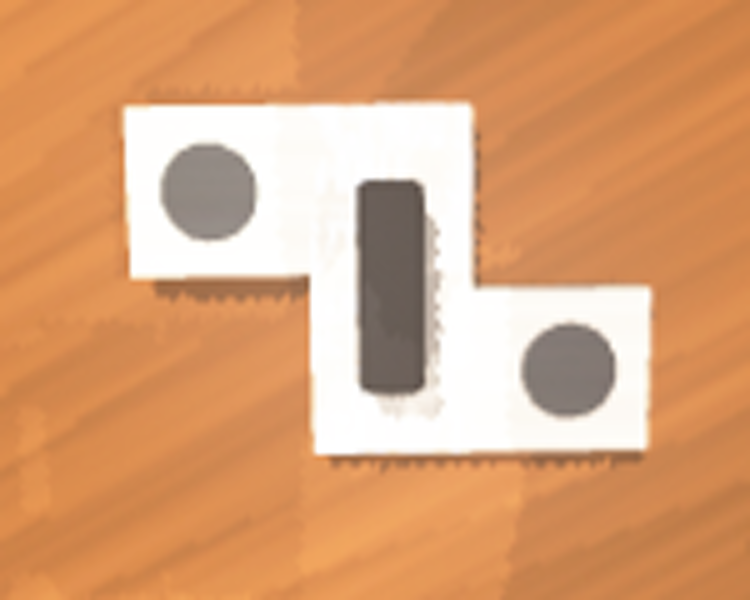

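Call:
{"name": "step_arm", "arguments": {
  "motion": [
    [[0,-0.0027,-0.05,-0.4,0,0],[0.06,0,0,0,0,0],[0.06,0,0,0,0,0],[0.04,0,0,0,0,0],[0.02,0,0,0,0,0],[0,0,0,0,0,0]]
  ],
  "fingers": 0.05
}}

```text
time_s: 19.42
ee_pos: [0.61, -0.3363, 0.0182]
eef_rot: [-0.031, 1.57, 2.597]
force: [-0.5, -0.0, 0.9]
grip_width: 0.0503
```

Run:
```python
from h import *
V("wrist","w11");go([.6109,-.3364,.001])
```

```text
t=19.5 at [ 0.6107 -0.3367  0.0198] yaw -119.48 q6 1.53 F [ 0.8  1.1 -0.3] w 0.0499
shift mm [18.8 -0.4 -0. ] turn deg 0.00  tilt 0.08
```

View pics/w11.png

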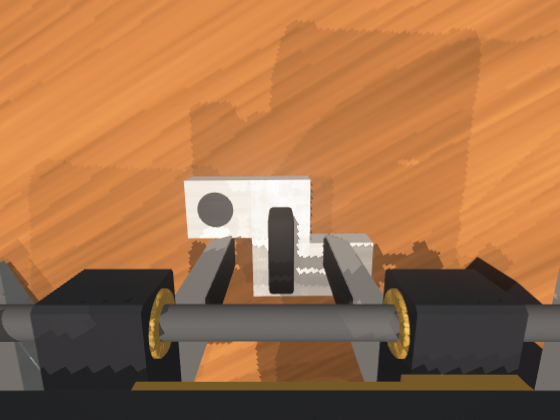

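Call:
{"name": "step_arm", "arguments": {
  "motion": [
    [[0.01,0,0,0,0,0],[0.008,0,0,0,0,0],[0,0,0,0,0,0]]
  ]
}}

```text
time_s: 19.85
ee_pos: [0.6099, -0.3363, 0.0]
eef_rot: [-0.049, 1.57, 2.577]
force: [1.1, 0.6, -0.1]
grip_width: 0.0499
```

Call:
{"name": "step_arm", "arguments": {
  "motion": [
    [[0,0,0,0,0,0],[0,0,0,0,0,0],[0,0,0,0,0,0],[0,0,0,0,0,0],[0,0,0,0,0,0],[0,0,0,0,0,0]]
  ],
  "fingers": 0.0,
  "squeeze": 45
}}

```text
time_s: 20.6
ee_pos: [0.6102, -0.3366, 0.0007]
eef_rot: [2.621, 1.571, -1.036]
force: [-0.9, -0.9, 2.0]
grip_width: 0.0138
```

Call:
{"name": "step_arm", "arguments": {
  "motion": [
    [[-0.02,0,0,0,0,0],[-0.04,0,0,0,0,0],[-0.04,0,0,-5,0,0],[-0.04,0,0,-10.5,0,0],[-0.02,0,0,-10.5,0,0],[0,0,0,-10.5,0,0],[0,0,0,-10.5,0,0],[0,0,0,-10.5,0,0],[0,0,0,-10.5,0,0],[0,0,0,-10.5,0,0],[0,0,0,-10.5,0,0],[0,0,0,-10.5,0,0]]
  ]
}}

```text
time_s: 22.1
ee_pos: [0.6101, -0.3363, 0.1616]
eef_rot: [1.763, 1.57, -0.151]
force: [0.0, -1.0, -3.3]
grip_width: 0.0139
```

Call:
{"name": "step_arm", "arguments": {
  "motion": [
    [[0,0,0,-10,0,0],[0,0,0,-5.5,0,0],[0,0,0,0,0,0]]
  ]
}}

```text
time_s: 22.48
ee_pos: [0.6101, -0.3363, 0.1614]
eef_rot: [1.402, 1.57, -0.248]
force: [-0.1, -0.3, -3.0]
grip_width: 0.0138
```

Run:
```python
from h import *
v=V("wrist","w12");go([.622,-.0663,.16],np.radians(-4.44))
V("top","t12")
```

```text
t=22.5 at [ 0.6102 -0.3363  0.1613] yaw -4.66 q6 -0.48 F [ 0.9  0.1 -3.8] w 0.0137
shift mm [   1.3  -10.1 -270.1] turn deg -0.22  tilt 0.02
```

View pics/w12.png

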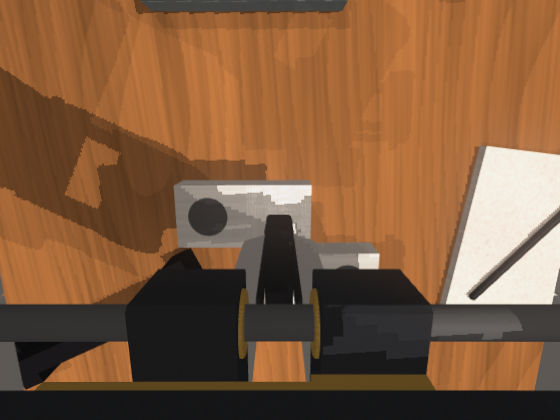

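View pics/t12.png

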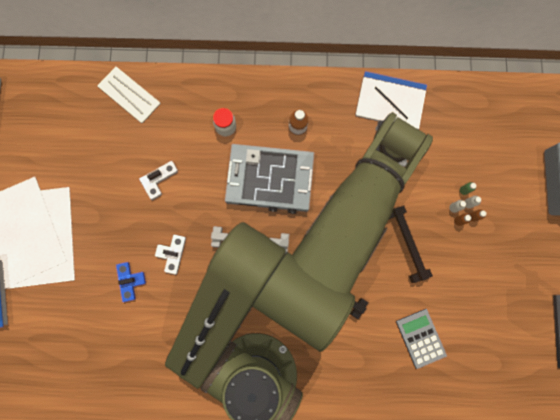

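```bash
cat >> h.py <<'E'
def tool2d(o,P):
    """world xy -> tool (y,z) mm about TCP"""
    a=yawy(o);c,s=np.cos(a),np.sin(a);d=(np.array(P)[:,:2]-o["ee_pos"][:2])*1e3
    return np.c_[d@[c,s],d@[s,-c]]
E
python3 - <<'E'
from h import *
v=V("wrist");sat=cv2.cvtColor(v.im,cv2.COLOR_BGR2HSV)[...,1];o=v.o;zt=o["ee_pos"][2]-.0007+.02
E={"left -58":(edge_rows(sat,range(195,240,3),165,190,-1),zt),
"right 18":(edge_rows(sat,range(190,236,3),300,322,+1),zt),
"top 38(under)":(edge_rows(sat.T.copy(),range(182,308,4),172,192,-1)[:,::-1],zt-.02),
"y2":(edge_rows(sat.T.copy(),range(182,232,4),238,256,+1)[:,::-1],zt),
"r58":(edge_rows(sat,range(256,268,2),368,388,+1),zt)}
for k,(p,z) in E.items():
    q=tool2d(o,v.plane(p,z));d,m=fitline(q);print(k,q.mean(0).round(2),"slope deg %.2f"%np.degrees(np.arctan(d[1]/d[0]) if abs(d[0])>abs(d[1]) else np.arctan(d[0]/d[1])),len(p))
E
```

```text
left -58 [-56.78 -20.4 ] slope deg 0.32 15
right 18 [ 19.59 -22.4 ] slope deg 0.12 16
top 38(under) [-19.6  -38.15] slope deg 0.08 32
y2 [-40.38  -1.95] slope deg -0.07 13
r58 [59.88  6.62] slope deg -0.07 6
```

Call:
{"name": "step_arm", "arguments": {
  "motion": [
    [[0,-0.002,-0.03,-0.2,0,0],[0,-0.002,-0.05,0,0,0],[0,-0.002,-0.055,0,0,0],[0,-0.002,-0.055,0,0,0],[0,-0.002,-0.05,0,0,0],[0,-0.0015,-0.03,0,0,0],[0,0,0,0,0,0],[0,0,0,0,0,0]]
  ]
}}

```text
time_s: 23.62
ee_pos: [0.6192, -0.0669, 0.1607]
eef_rot: [0.478, 1.571, -1.17]
force: [1.3, -0.6, -3.2]
grip_width: 0.0138
```

Run:
```python
from h import *
V("wrist","w13");go([.6205,-.0662,.06],np.radians(-4.44))
```

```text
t=23.7 at [ 0.6192 -0.0673  0.1606] yaw -4.42 q6 -0.09 F [-0.3  1.2 -3.7] w 0.0134
shift mm [100.6   1.2  -1.2] turn deg 0.02  tilt 0.01
```

View pics/w13.png

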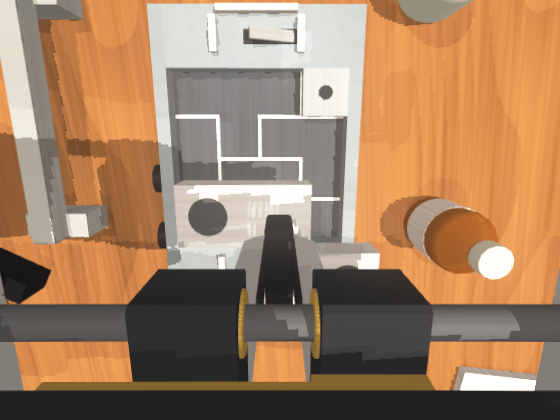

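Call:
{"name": "step_arm", "arguments": {
  "motion": [
    [[0.02,0.0012,-0.0012,0,0,0],[0.03,0,0,0,0,0],[0.03,0,0,0,0,0],[0.018,0,0,0,0,0],[0,0,0,0,0,0],[0,0,0,0,0,0]]
  ]
}}

```text
time_s: 24.42
ee_pos: [0.6212, -0.0656, 0.0638]
eef_rot: [1.487, 1.569, -0.16]
force: [0.2, -0.0, -3.4]
grip_width: 0.0135
```

Run:
```python
from h import *
V("wrist","w14");go([.6205,-.0662,.0307],np.radians(-4.44))
```

```text
t=24.5 at [ 0.6212 -0.0655  0.064 ] yaw -4.35 q6 -0.09 F [ 0.6 -0.9 -3.5] w 0.0134
shift mm [33.3 -0.7  0.7] turn deg 0.09  tilt 0.12
```

View pics/w14.png

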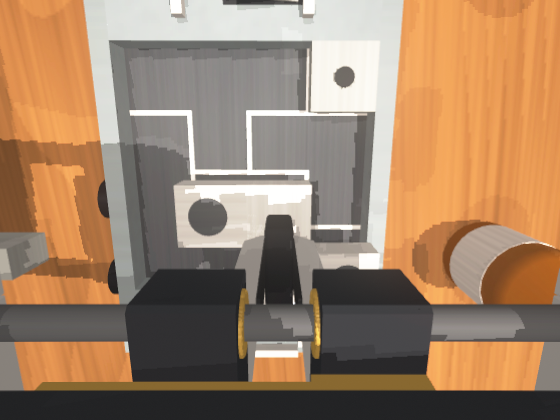

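Run:
```python
from h import *
v=V("wrist");g=cv2.cvtColor(v.im,cv2.COLOR_BGR2GRAY);o=v.o
L=edge_rows(g,range(50,170,4),105,125,-1);Rr=edge_rows(g,range(125,235,4),360,385,+1);T=edge_rows(g.T.copy(),range(135,300,4),34,50,-1)[:,::-1]
l,r,t=[line_w(v,p,.05) for p in(L,Rr,T)]
a,b=X(l,t),X(r,t);d=(b-a)/np.linalg.norm(b-a);print(np.linalg.norm(b-a),(a+b)/2+.08*np.array([d[1],-d[0]]),np.degrees(np.arctan2(d[1],d[0])))
```

```text
0.16040301 [ 0.60509866 -0.02501361] -4.5219784
```

Call:
{"name": "step_arm", "arguments": {
  "motion": [
    [[0.005,-0.0007,0.0007,0,0,0],[0.005,0,0,0,0,0],[0,0,0,0,0,0]]
  ]
}}

```text
time_s: 24.9
ee_pos: [0.6194, -0.0658, 0.0519]
eef_rot: [-1.65, 1.57, 2.987]
force: [0.3, 0.1, -3.2]
grip_width: 0.0138
```

Call:
{"name": "step_arm", "arguments": {
  "motion": [
    [[0.002,0,0,0,0,0],[0.002,0,0,0,0,0],[0.001,0,0,0,0,0],[0,0,0,0,0,0]]
  ]
}}

```text
time_s: 25.4
ee_pos: [0.6197, -0.0659, 0.0475]
eef_rot: [-1.47, 1.571, -3.117]
force: [-0.3, -0.4, -3.6]
grip_width: 0.0138
```

Run:
```python
from h import *
go([.6205,-.0662,.0307],np.radians(-4.44))
```

```text
t=25.4 at [ 0.6197 -0.0659  0.0475] yaw -4.34 q6 -0.09 F [-0.3 -0.4 -3.6] w 0.0138
shift mm [16.8  0.8  0.3] turn deg 0.10  tilt 0.01
```

Call:
{"name": "step_arm", "arguments": {
  "motion": [
    [[0.002,0.0004,0.0002,0,0,0],[0.003,0.0004,0,0,0,0],[0.003,0,0,0,0,0],[0.003,0,0,0,0,0],[0,0,0,0,0,0]]
  ]
}}

```text
time_s: 26.02
ee_pos: [0.6204, -0.0661, 0.0362]
eef_rot: [-1.589, 1.57, 3.047]
force: [0.2, 0.6, -3.8]
grip_width: 0.0138
```

Call:
{"name": "step_arm", "arguments": {
  "motion": [
    [[0.002,0,0,0,0,0],[0.002,0,0,0,0,0],[0,0,0,0,0,0]]
  ]
}}

```text
time_s: 26.4
ee_pos: [0.6204, -0.0661, 0.0324]
eef_rot: [-1.673, 1.571, 2.964]
force: [0.4, -0.0, -4.0]
grip_width: 0.0139
```

Run:
```python
from h import *
go([.6205,-.0662,.0307],np.radians(-4.44))
```

```text
t=26.4 at [ 0.6204 -0.0661  0.0324] yaw -4.33 q6 -0.09 F [ 0.4 -0.  -4. ] w 0.0139
shift mm [1.7 0.1 0.1] turn deg 0.11  tilt 0.02
```

Excellent, no contact. Last millimetres, then release.

Call:
{"name": "step_arm", "arguments": {
  "motion": [
    [[0.001,0,0,0,0,0],[0.0005,0,0,0,0,0],[0,0,0,0,0,0]]
  ]
}}

```text
time_s: 26.78
ee_pos: [0.6205, -0.0661, 0.031]
eef_rot: [-1.501, 1.571, 3.135]
force: [0.7, 0.8, -3.8]
grip_width: 0.0138
```

Call:
{"name": "step_arm", "arguments": {
  "motion": [
    [[0,0,0,0,0,0],[0,0,0,0,0,0],[0,0,0,0,0,0],[0,0,0,0,0,0]]
  ],
  "fingers": 0.04
}}

```text
time_s: 27.28
ee_pos: [0.6206, -0.0662, 0.0312]
eef_rot: [1.483, 1.571, -0.163]
force: [-0.1, -0.4, -1.0]
grip_width: 0.0397
```

Call:
{"name": "step_arm", "arguments": {
  "motion": [
    [[-0.01,0,0,0,0,0],[-0.02,0,0,0,0,0],[-0.04,0,0,0,0,0],[-0.04,0,0,0,0,0],[-0.04,0,0,0,0,0],[-0.02,0,0.004,0,0,0],[0,0,0,0,0,0]]
  ]
}}

```text
time_s: 28.15
ee_pos: [0.6208, -0.0704, 0.2038]
eef_rot: [1.472, 1.567, -0.174]
force: [0.7, 0.4, 0.1]
grip_width: 0.04
```

Run:
```python
from h import *
v=V("wrist","w15");go([.6205,-.0662,.0307],np.radians(-4.44))
V("top","t15");V("scene","s15")
```

```text
t=28.2 at [ 0.6203 -0.0702  0.202 ] yaw -4.35 q6 -0.10 F [-0.9  0.7  0. ] w 0.0397
shift mm [171.3  -0.4  -4. ] turn deg 0.09  tilt 0.09
```

View pics/w15.png

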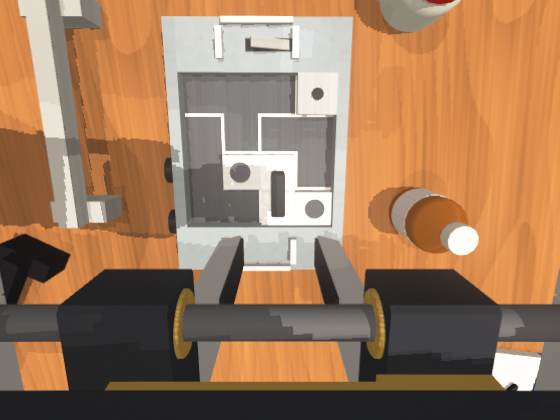

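View pics/s15.png

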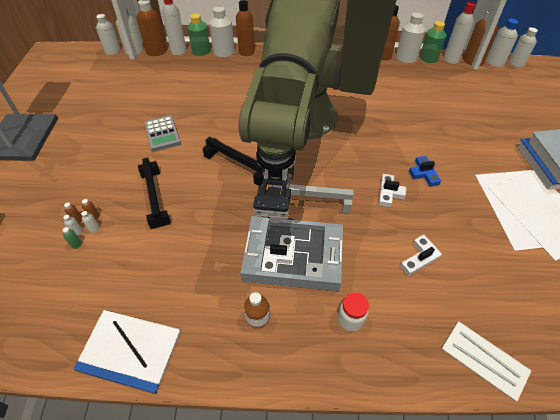

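Call:
{"name": "step_arm", "arguments": {
  "motion": [
    [[0,-0.035,-0.046,0,0,0],[0,-0.035,-0.046,0,0,0],[0,-0.035,-0.046,0,0,0],[0,-0.035,-0.046,0,0,0],[0,-0.035,-0.046,0,0,0],[0,-0.035,-0.046,0,0,0],[0,-0.035,-0.046,0,0,0],[0,-0.034,-0.044,0,0,0]]
  ],
  "fingers": 0.05
}}

```text
time_s: 29.3
ee_pos: [0.368, 0.3172, 0.2003]
eef_rot: [-0.892, 1.569, -2.538]
force: [1.2, 1.1, -0.2]
grip_width: 0.0498
```

Call:
{"name": "step_arm", "arguments": {
  "motion": [
    [[0,0,0,-10.6,0,0],[0,0,0,-10.6,0,0],[0,0,0,-10.6,0,0],[0,0,0,-10.6,0,0],[0,0,0,-10.6,0,0],[0,0,0,-10.6,0,0],[0,0,0,-10.6,0,0],[0,0,0,-10.6,0,0],[0,0,0,-10.6,0,0],[0,0,0,-10.6,0,0],[0,0,0,-10.6,0,0],[0,0,0,-10.6,0,0]]
  ]
}}

```text
time_s: 30.8
ee_pos: [0.3693, 0.3157, 0.2001]
eef_rot: [-3.098, 1.569, -2.518]
force: [0.7, 0.2, 0.7]
grip_width: 0.0501
```

Call:
{"name": "step_arm", "arguments": {
  "motion": [
    [[0,0,0,-10.6,0,0],[0,0,0,-10.6,0,0],[0,0,0,-10.6,0,0],[0,0,0,-10,0,0],[0,0,0,0,0,0]]
  ]
}}

```text
time_s: 31.42
ee_pos: [0.3694, 0.3158, 0.2003]
eef_rot: [2.462, 1.569, -2.519]
force: [0.6, 1.2, 0.0]
grip_width: 0.0499
```

Run:
```python
from h import *
v=V("wrist","w16");go([.37,.316,.2],np.radians(165))
```

```text
t=31.5 at [0.3694 0.3158 0.2005] yaw 164.45 q6 -2.24 F [ 1.2  0.2 -0.5] w 0.0496
shift mm [ 0.5 -0.5  0.4] turn deg -0.55  tilt 0.06
```

View pics/w16.png

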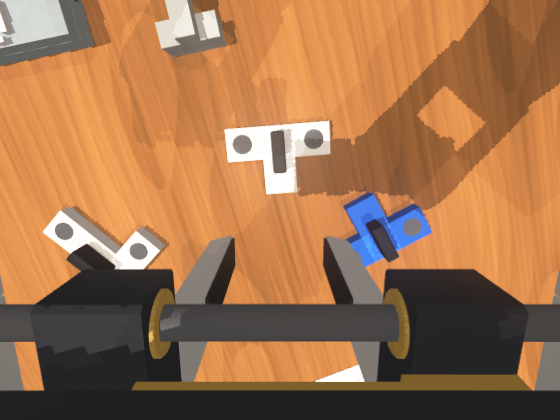

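Run:
```python
from h import *
v=V("wrist")
c=v.plane([[278,150]],.02)[0]
p=fit_block(v,(278,152),"T",(c[0],c[1],np.radians(166)));fit_fin(v,(278,150));v.crop(205,105,150,110,5,"w16c")
q=tool2d(v.o,[p]);print(q)
go([p[0],p[1],.001],p[2])
```

```text
T pose 0.3596 0.2731 yaw 169.10 rms mm 0.42 n 270 of 335
fin [0.3592 0.273 ] [42.4 12.9] 79.2
[[ -1.96400921 -43.7514312 ]]
t=31.5 at [0.3695 0.3158 0.2006] yaw 164.43 q6 -2.24 F [-0.2 -0.4 -0.4] w 0.0503
shift mm [199.6  -2.  -43.6] turn deg -4.68  tilt 0.05
```

View pics/w16c.png

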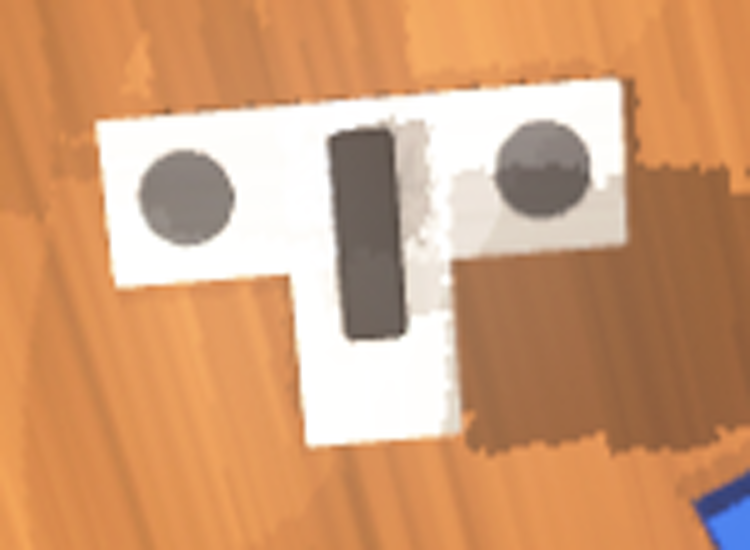

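Call:
{"name": "step_arm", "arguments": {
  "motion": [
    [[0,-0.0034,-0.0436,-4.7,0,0],[0.06,0,0,0,0,0],[0.06,0,0,0,0,0],[0.04,0,0,0,0,0],[0.02,0,0,0,0,0],[0,0,0,0,0,0]]
  ],
  "fingers": 0.05
}}

```text
time_s: 32.28
ee_pos: [0.3606, 0.2725, 0.0199]
eef_rot: [2.316, 1.568, -2.585]
force: [-0.7, 0.1, 0.6]
grip_width: 0.0499
```

Run:
```python
from h import *
V("wrist","w17");go([.3609,.2729,.001],np.radians(169.1))
```

```text
t=32.3 at [0.3613 0.2729 0.0211] yaw 169.25 q6 -2.39 F [-0.4 -0.2  0.2] w 0.0500
shift mm [20.1  0.4 -0.1] turn deg 0.15  tilt 0.05
```

View pics/w17.png

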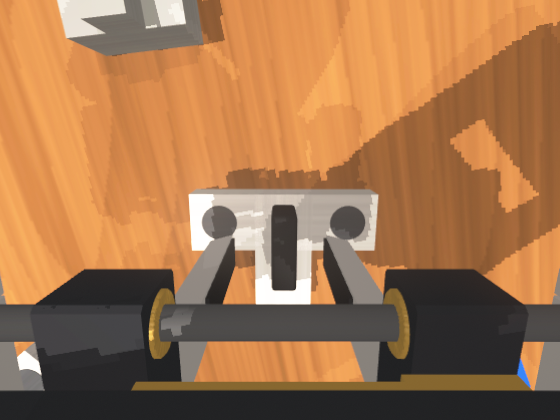

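Call:
{"name": "step_arm", "arguments": {
  "motion": [
    [[0.01,0,0,0,0,0],[0.01,0,0,0,0,0],[0,0,0,0,0,0]]
  ]
}}

```text
time_s: 32.7
ee_pos: [0.3611, 0.2727, 0.0005]
eef_rot: [2.318, 1.57, -2.58]
force: [0.7, -0.6, 0.2]
grip_width: 0.0501
```

Call:
{"name": "step_arm", "arguments": {
  "motion": [
    [[0,0,0,0,0,0],[0,0,0,0,0,0],[0,0,0,0,0,0],[0,0,0,0,0,0],[0,0,0,0,0,0],[0,0,0,0,0,0]]
  ],
  "fingers": 0.0,
  "squeeze": 45
}}

```text
time_s: 33.45
ee_pos: [0.3613, 0.273, 0.0011]
eef_rot: [1.871, 1.57, -3.027]
force: [-3.2, 0.4, 4.5]
grip_width: 0.0139
```

Run:
```python
from h import *
go([.3609,.2729,.17],np.radians(169.1)); C=np.array([.6052,-.0250]);a=np.radians(-4.44);Rm=np.array([[np.cos(a),-np.sin(a)],[np.sin(a),np.cos(a)]])
for n,o in(("T",(-.02,.05)),("L",(-.06,-.03)),("S",(.02,-.04))): print(n,C+Rm@np.array(o))
```

```text
t=33.5 at [0.3613 0.273  0.0011] yaw 169.36 q6 -2.39 F [-3.2  0.4  4.5] w 0.0139
shift mm [-1.689e+02  4.000e-01 -1.000e-01] turn deg 0.26  tilt 0.02
T [0.58913078 0.02639825]
L [ 0.54305761 -0.05026506]
S [ 0.62204338 -0.06642826]
```

Call:
{"name": "step_arm", "arguments": {
  "motion": [
    [[-0.02,0,0,0,0,0],[-0.04,0,0,0,0,0],[-0.04,0,0,5,0,0],[-0.04,0,0,10.5,0,0],[-0.02,0,0,10.5,0,0],[0,0,0,10.5,0,0],[0,0,0,10.5,0,0],[0,0,0,10.5,0,0],[0,0,0,10.5,0,0],[0,0,0,10.5,0,0],[0,0,0,10.5,0,0],[0,0,0,10.5,0,0]]
  ]
}}

```text
time_s: 34.95
ee_pos: [0.3614, 0.2728, 0.1606]
eef_rot: [-1.688, 1.57, -2.046]
force: [-0.1, -0.6, -3.0]
grip_width: 0.0137
```

Call:
{"name": "step_arm", "arguments": {
  "motion": [
    [[0,0,0,10.5,0,0],[0,0,0,10.5,0,0],[0,0,0,10.5,0,0],[0,0,0,10.5,0,0],[0,0,0,10.5,0,0],[0,0,0,10.5,0,0],[0,0,0,10.5,0,0],[0,0,0,0.8,0,0],[0,0,0,0,0,0],[0,0,0,0,0,0]]
  ]
}}

```text
time_s: 36.2
ee_pos: [0.3614, 0.2729, 0.161]
eef_rot: [-0.599, 1.571, -2.245]
force: [0.9, -0.2, -3.2]
grip_width: 0.0138
```

Run:
```python
from h import *
v=V("wrist","w18");go([.5891,.0264,.16],np.radians(-4.44))
```

```text
t=36.2 at [0.3614 0.2729 0.161 ] yaw -4.33 q6 0.64 F [-0.9  1.1 -3.2] w 0.0138
shift mm [  1.  245.6 228.6] turn deg 0.11  tilt 0.0
```

View pics/w18.png

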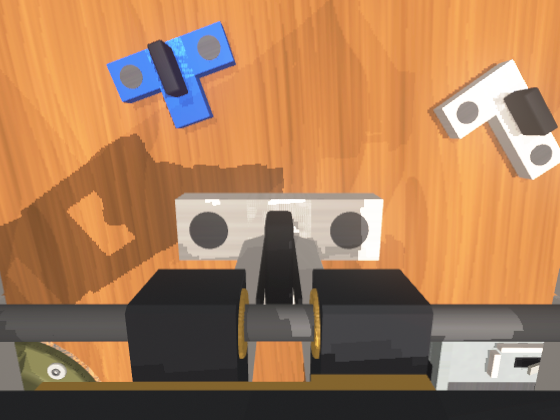

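Run:
```python
from h import *
v=V("wrist");sat=cv2.cvtColor(v.im,cv2.COLOR_BGR2HSV)[...,1];o=v.o;zt=o["ee_pos"][2]-.0011+.02
E={"left -58":(edge_rows(sat,range(208,255,3),165,190,-1),zt),
"right 58":(edge_rows(sat,range(208,255,3),370,394,+1),zt),
"top 28(under)":(edge_rows(sat.T.copy(),range(185,378,5),184,204,-1)[:,::-1],zt-.02),
"y-8":(edge_rows(sat.T.copy(),range(182,230,4),250,268,+1)[:,::-1],zt)}
for k,(p,z) in E.items():
    q=tool2d(o,v.plane(p,z));d,m=fitline(q);print(k,q.mean(0).round(2),"slope deg %.2f"%np.degrees(np.arctan(d[1]/d[0]) if abs(d[0])>abs(d[1]) else np.arctan(d[0]/d[1])),len(p))
```

```text
left -58 [-56.73 -11.73] slope deg 0.23 16
right 58 [ 59.86 -11.7 ] slope deg 0.05 16
top 28(under) [  2.38 -30.11] slope deg 0.14 39
y-8 [-42.01   5.99] slope deg -0.06 12
```

Call:
{"name": "step_arm", "arguments": {
  "motion": [
    [[0,0.02,0.019,0.1,0,0],[0,0.034,0.032,0,0,0],[0,0.04,0.038,0,0,0],[0,0.04,0.038,0,0,0],[0,0.04,0.038,0,0,0],[0,0.04,0.037,0,0,0],[0,0.03,0.0287,0,0,0],[0,0,0,0,0,0],[0,0,0,0,0,0]]
  ]
}}

```text
time_s: 37.42
ee_pos: [0.5861, 0.0241, 0.1607]
eef_rot: [-1.711, 1.57, 2.923]
force: [0.7, -0.5, -2.8]
grip_width: 0.0139
```

```bash
cat >> h.py <<'E'
C=np.array([.6052,-.0250]);YH=np.radians(-4.44)
PL={"T":(-.02,.05),"L":(-.06,-.03),"S":(.02,-.04)}
def goplace(k,by,bz,z):
    """by,bz apparent block origin in tool y,z (mm)"""
    Rm=np.array([[np.cos(YH),-np.sin(YH)],[np.sin(YH),np.cos(YH)]])
    p=C+Rm@np.array(PL[k]);ty=Rm[:,0];tz=np.array([np.sin(YH),-np.cos(YH)])
    p=p-ty*by*1e-3-tz*bz*1e-3;go([p[0],p[1],z],YH)
E
python3 - <<'E'
from h import *
goplace("T",1.55,-2.05,.0311)
E
```

```text
t=37.4 at [0.5861 0.0241 0.1607] yaw -4.50 q6 0.06 F [ 0.7 -0.5 -2.8] w 0.0139
shift mm [129.6   1.4  -0.5] turn deg -0.06  tilt 0.04
```

Call:
{"name": "step_arm", "arguments": {
  "motion": [
    [[0.02,0.0014,-0.0005,0,0,0],[0.03,0,0,0,0,0],[0.03,0,0,0,0,0],[0.02,0,0,0,0,0],[0,0,0,0,0,0],[0,0,0,0,0,0],[0,0,0,0,0,0]]
  ]
}}

```text
time_s: 38.3
ee_pos: [0.5884, 0.0243, 0.0623]
eef_rot: [1.611, 1.569, -0.039]
force: [0.2, 0.3, -4.0]
grip_width: 0.0137
```

Run:
```python
from h import *
V("wrist","w19");goplace("T",1.55,-2.05,.0311)
```

```text
t=38.4 at [0.5883 0.0243 0.062 ] yaw -4.52 q6 0.06 F [-0.7  0.7 -2.9] w 0.0136
shift mm [30.9 -0.9 -0.1] turn deg -0.08  tilt 0.08
```

View pics/w19.png

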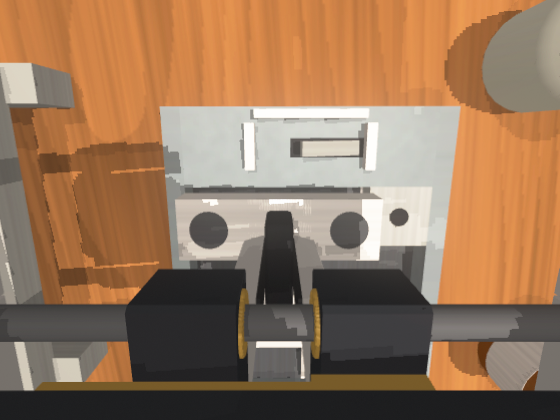

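Call:
{"name": "step_arm", "arguments": {
  "motion": [
    [[0.005,-0.0005,0,0,0,0],[0.005,0,0,0,0,0],[0,0,0,0,0,0],[0,0,0,0,0,0]]
  ]
}}

```text
time_s: 38.85
ee_pos: [0.5874, 0.0241, 0.051]
eef_rot: [-1.11, 1.571, -2.761]
force: [-0.1, 0.7, -3.3]
grip_width: 0.0133
```

Run:
```python
from h import *
goplace("T",1.55,-2.05,.0311)
```

```text
t=38.9 at [0.5874 0.0241 0.051 ] yaw -4.54 q6 0.06 F [-0.1  0.7 -3.3] w 0.0133
shift mm [19.9 -0.  -0.4] turn deg -0.10  tilt 0.0
```

Call:
{"name": "step_arm", "arguments": {
  "motion": [
    [[0.002,0,-0.0004,-0.1,0,0],[0.002,0,0,0,0,0],[0.002,0,0,0,0,0],[0,0,0,0,0,0]]
  ]
}}

```text
time_s: 39.35
ee_pos: [0.5873, 0.0246, 0.0448]
eef_rot: [-1.525, 1.57, 3.11]
force: [-0.1, -0.5, -2.2]
grip_width: 0.0137
```

Call:
{"name": "step_arm", "arguments": {
  "motion": [
    [[0.003,0,0,0,0,0],[0.003,0,0,0,0,0],[0.003,0,0,0,0,0],[0,0,0,0,0,0]]
  ]
}}

```text
time_s: 39.85
ee_pos: [0.5873, 0.0245, 0.0357]
eef_rot: [-1.552, 1.57, 3.083]
force: [-0.1, -0.7, -3.3]
grip_width: 0.0135
```

Run:
```python
from h import *
goplace("T",1.55,-2.05,.0311)
```

```text
t=39.9 at [0.5873 0.0245 0.0357] yaw -4.44 q6 0.06 F [-0.1 -0.7 -3.3] w 0.0135
shift mm [4.6 0.2 0.1] turn deg 0.00  tilt 0.03
```

Call:
{"name": "step_arm", "arguments": {
  "motion": [
    [[0.002,0,0,0,0,0],[0.0015,0,0,0,0,0],[0.0008,0,0,0,0,0],[0,0,0,0,0,0]]
  ]
}}

```text
time_s: 40.35
ee_pos: [0.5874, 0.0246, 0.0317]
eef_rot: [-1.273, 1.571, -2.922]
force: [0.4, 0.2, -3.1]
grip_width: 0.0138
```

Call:
{"name": "step_arm", "arguments": {
  "motion": [
    [[0,0,0,0,0,0],[0,0,0,0,0,0],[0,0,0,0,0,0],[0,0,0,0,0,0]]
  ],
  "fingers": 0.04
}}

```text
time_s: 40.85
ee_pos: [0.5875, 0.0245, 0.0318]
eef_rot: [1.773, 1.571, 0.124]
force: [0.3, 0.3, 0.4]
grip_width: 0.0398
```

Call:
{"name": "step_arm", "arguments": {
  "motion": [
    [[-0.01,0,0,0,0,0],[-0.02,0,0,0,0,0],[-0.04,0,0,0,0,0],[-0.04,0,0,0,0,0],[-0.04,0,0.03,0,0,0],[-0.02,0,0.03,0,0,0],[0,0,0.03,0,0,0],[0,0,0,0,0,0]]
  ]
}}

```text
time_s: 41.85
ee_pos: [0.5803, -0.0666, 0.2025]
eef_rot: [1.342, 1.57, -0.308]
force: [1.3, 1.1, 0.4]
grip_width: 0.04
```

Run:
```python
from h import *
v=V("wrist","w20");go([.6205,-.0662,.0307],np.radians(-4.44))
V("top","t20");V("scene","s20")
```

```text
t=41.9 at [ 0.5804 -0.0655  0.2022] yaw -4.51 q6 -0.10 F [-0.4  0.8 -0.4] w 0.0402
shift mm [171.6  40.   -2.5] turn deg -0.07  tilt 0.03
```

View pics/w20.png

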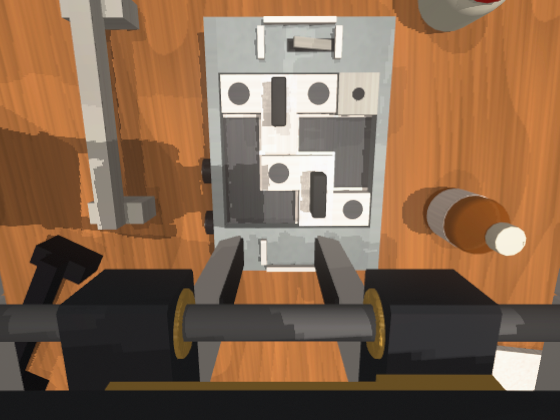

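View pics/t20.png

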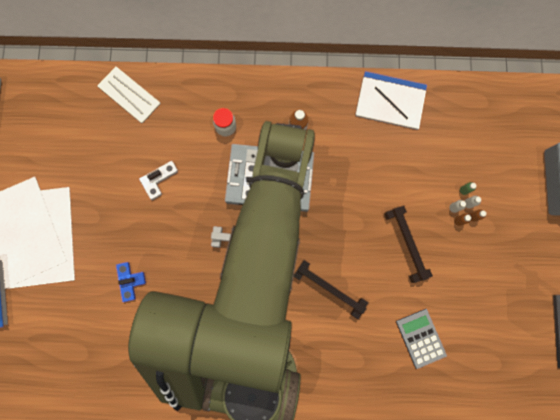

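Call:
{"name": "step_arm", "arguments": {
  "motion": [
    [[0,0.001,-0.051,0,0,0],[0,0.001,-0.051,0,0,0],[0,0.001,-0.051,0,0,0],[0,0.001,-0.051,0,0,0],[0,0.001,-0.051,-8,0,0],[0,0,-0.051,-8,0,0],[0,0,-0.05,-8,0,0],[0,0,0,-8.5,0,0],[0,0,0,0,0,0]]
  ],
  "fingers": 0.05
}}

```text
time_s: 43.12
ee_pos: [0.5913, 0.2898, 0.2015]
eef_rot: [-1.668, 1.57, -2.748]
force: [0.8, -0.6, 0.1]
grip_width: 0.0495
```

Run:
```python
from h import *
v=V("wrist","w21");go([.613,.291,.2],np.radians(28))
```

```text
t=43.2 at [0.5916 0.2892 0.2016] yaw 27.93 q6 -0.09 F [-0.4  0.2 -0.2] w 0.0500
shift mm [ 1.6 19.8  8.4] turn deg -0.07  tilt 0.02
```

View pics/w21.png

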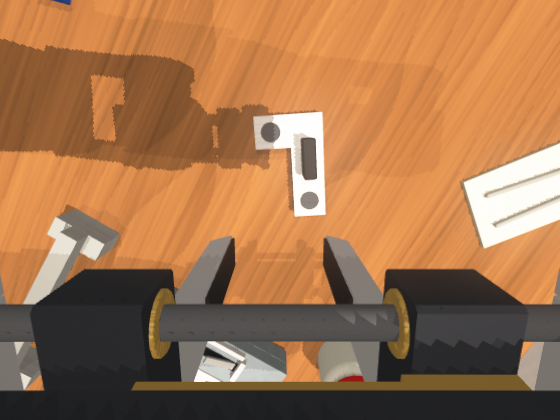

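Run:
```python
from h import *
v=V("wrist")
c=v.plane([[309,158]],.05)[0]
p=fit_block(v,(300,155),"L",(c[0],c[1],np.radians(208)));fit_fin(v,(309,158))
print(tool2d(v.o,[p]))
go([p[0],p[1],.001],p[2])
```

```text
L pose 0.6036 0.339 yaw 211.45 rms mm 0.40 n 284 of 334
fin [0.6023 0.3389] [14.9 43. ] 31.7
[[ 33.98785498 -38.39865756]]
t=43.2 at [0.5918 0.2887 0.2017] yaw 27.88 q6 -0.09 F [-0.1 -0.2 -0.3] w 0.0496
shift mm [200.7  34.  -38.9] turn deg -3.57  tilt 0.01
```

Call:
{"name": "step_arm", "arguments": {
  "motion": [
    [[0,0.032,-0.0385,-3.6,0,0],[0.06,0,0,0,0,0],[0.06,0,0,0,0,0],[0.04,0,0,0,0,0],[0.02,0,0,0,0,0],[0,0,0,0,0,0]]
  ]
}}

```text
time_s: 43.98
ee_pos: [0.602, 0.3372, 0.0214]
eef_rot: [-1.697, 1.57, -2.717]
force: [-0.2, 0.8, 0.3]
grip_width: 0.0499
```

Run:
```python
from h import *
V("wrist","w22");go([.602,.3385,.001],np.radians(31.5))
```

```text
t=44.0 at [0.6028 0.3377 0.023 ] yaw 31.59 q6 -0.09 F [-0.5  0.4  0.3] w 0.0500
shift mm [22.  -0.2 -1.1] turn deg 0.09  tilt 0.08
```

View pics/w22.png

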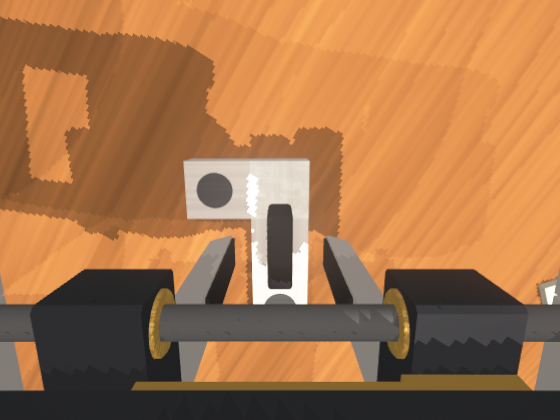

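Call:
{"name": "step_arm", "arguments": {
  "motion": [
    [[0.012,0,-0.001,0,0,0],[0.009,0,0,0,0,0],[0,0,0,0,0,0]]
  ]
}}

```text
time_s: 44.4
ee_pos: [0.6012, 0.3383, 0.0]
eef_rot: [-1.638, 1.57, -2.656]
force: [0.3, -1.0, 0.7]
grip_width: 0.0498
```

Call:
{"name": "step_arm", "arguments": {
  "motion": [
    [[0,0,0,0,0,0],[0,0,0,0,0,0],[0,0,0,0,0,0],[0,0,0,0,0,0],[0,0,0,0,0,0],[0,0,0,0,0,0]]
  ],
  "fingers": 0.0,
  "squeeze": 45
}}

```text
time_s: 45.15
ee_pos: [0.6016, 0.3385, 0.0008]
eef_rot: [1.481, 1.571, 0.463]
force: [0.7, 0.4, 1.8]
grip_width: 0.0135
```

Call:
{"name": "step_arm", "arguments": {
  "motion": [
    [[-0.01,0,0,0,0,0],[-0.02,0,0,-5,0,0],[0,0,0,-10,0,0],[0,0,0,-10,0,0],[0,0,0,-10,0,0],[0,0,0,-10,0,0],[0,0,0,-10,0,0],[0,0,0,-10,0,0],[0,0,0,-10,0,0],[0,0,0,-10,0,0],[0,0,0,-5,0,0],[0,0,0,0,0,0]]
  ]
}}

```text
time_s: 46.65
ee_pos: [0.6014, 0.3384, 0.0308]
eef_rot: [2.951, 1.57, -2.78]
force: [-1.0, -0.5, -3.3]
grip_width: 0.0141
```

Call:
{"name": "step_arm", "arguments": {
  "motion": [
    [[0.01,0,0,0,0,0],[0.01,0,0,0,0,0],[0.005,0,0,0,0,0],[0.002,0,0,0,0,0],[0,0,0,0,0,0],[0,0,0,0,0,0]]
  ]
}}

```text
time_s: 47.4
ee_pos: [0.6018, 0.3385, 0.0041]
eef_rot: [-0.103, 1.57, 0.449]
force: [-0.9, -0.4, -4.2]
grip_width: 0.0137
```

Call:
{"name": "step_arm", "arguments": {
  "motion": [
    [[0.002,0,0,0,0,0],[0.0008,0,0,0,0,0],[0,0,0,0,0,0]]
  ]
}}

```text
time_s: 47.78
ee_pos: [0.6016, 0.3384, 0.0009]
eef_rot: [1.207, 1.571, 1.759]
force: [-0.1, -0.4, -3.3]
grip_width: 0.0138
```

Call:
{"name": "step_arm", "arguments": {
  "motion": [
    [[0,0,0,0,0,0],[0,0,0,0,0,0],[0,0,0,0,0,0],[0,0,0,0,0,0]]
  ],
  "fingers": 0.05
}}

```text
time_s: 48.28
ee_pos: [0.6017, 0.3384, 0.0011]
eef_rot: [-0.19, 1.571, 0.363]
force: [-0.4, 0.2, 0.6]
grip_width: 0.0491
```

Call:
{"name": "step_arm", "arguments": {
  "motion": [
    [[-0.03,0,0,0,0,0],[-0.06,0,0,0,0,0],[-0.06,0,0,0,0,0],[-0.05,0,0,0,0,0],[0,0,0,10.5,0,0],[0,0,0,10.5,0,0],[0,0,0,10.5,0,0],[0,0,0,10.5,0,0],[0,0,0,10.5,0,0],[0,0,0,10.5,0,0],[0,0,0,10.5,0,0],[0,0,0,10.5,0,0]]
  ]
}}

```text
time_s: 49.78
ee_pos: [0.6016, 0.3384, 0.201]
eef_rot: [1.527, 1.571, 0.608]
force: [-1.0, -0.0, 0.4]
grip_width: 0.0498
```

Call:
{"name": "step_arm", "arguments": {
  "motion": [
    [[0,0,0,10.5,0,0],[0,0,0,10.5,0,0],[0,0,0,10.5,0,0],[0,0,0,10.5,0,0],[0,0,0,10.5,0,0],[0,0,0,10.5,0,0],[0,0,0,10.5,0,0],[0,0,0,10.5,0,0],[0,0,0,10.5,0,0],[0,0,0.04,1.5,0,0],[0,0,0,0,0,0],[0,0,0,0,0,0]]
  ]
}}

```text
time_s: 51.28
ee_pos: [0.5687, 0.3168, 0.2017]
eef_rot: [3.039, 1.569, 0.451]
force: [0.2, -0.0, 0.7]
grip_width: 0.0499
```

Run:
```python
from h import *
v=V("wrist","w23");go([.602,.3385,.2],np.radians(-58.5))
```

```text
t=51.3 at [0.5688 0.3169 0.2014] yaw -58.32 q6 1.47 F [-0.1  0.4  1.1] w 0.0496
shift mm [  1.4  -0.9 -39.6] turn deg 0.18  tilt 0.06
```

View pics/w23.png

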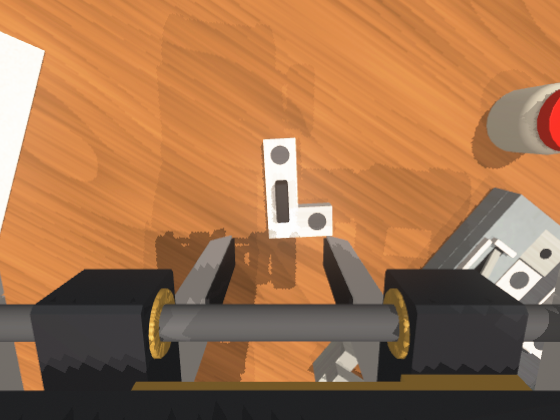

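Call:
{"name": "step_arm", "arguments": {
  "motion": [
    [[0,-0.001,-0.0395,0.2,0,0],[0.06,0,0,0,0,0],[0.06,0,0,0,0,0],[0.04,0,0,0,0,0],[0.02,0,0,0,0,0],[0.01,0,0,0,0,0],[0.01,0,0,0,0,0],[0,0,0,0,0,0]]
  ]
}}

```text
time_s: 52.32
ee_pos: [0.6014, 0.3382, 0.0013]
eef_rot: [3.061, 1.57, 0.469]
force: [0.6, -0.2, 0.8]
grip_width: 0.0499
```

Run:
```python
from h import *
v=V("wrist","w24");go([.6017,.3384,.001],np.radians(-58.5))
```

```text
t=52.4 at [0.6016 0.3383 0.0017] yaw -58.53 q6 1.48 F [ 0.1 -0.3  0.1] w 0.0498
shift mm [ 0.7  0.  -0.2] turn deg -0.03  tilt 0.06
```

View pics/w24.png

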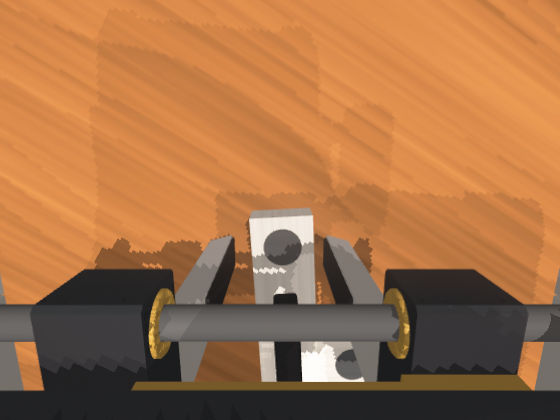

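Run:
```python
from h import *
v=V("wrist");o=v.o
im=cv2.imread("pics/w23.png")
print(tool2d(o,v.plane([[286,293],[288,380]],.05)))
# w23 pose
class O:pass
v.im=im;oo=dict(o);oo["ee_pos"]=np.array([.5688,.3169,.2014]);oo["eef_rot"]=R.from_matrix(np.c_[[0,0,-1],[np.cos(np.radians(-58.32)),np.sin(np.radians(-58.32)),0],[np.sin(np.radians(-58.32)),-np.cos(np.radians(-58.32)),0]]).as_euler('xyz')
v.Rm,v.t=Tw("wrist",v.c,oo)
c=v.plane([[282,201]],.05)[0];p=fit_block(v,(290,200),"L",(c[0],c[1],np.radians(-58.3)));fit_fin(v,(282,201));print(tool2d(o,[p]))
```

```text
[[ 3.84450601 11.23245142]
 [ 5.16176255 62.12342747]]
L pose 0.5644 0.31 yaw -55.22 rms mm 0.95 n 278 of 486
fin [0.5656 0.3109] [46.  13.3] 34.7
[[ 4.79968164 46.44966685]]<sys>:0: UserWarning: Gimbal lock detected. Setting third angle to zero since it is not possible to uniquely determine all angles.
```

Call:
{"name": "step_arm", "arguments": {
  "motion": [
    [[-0.03,0,0,0,0,0],[-0.06,0,0,0,0,0],[-0.06,0,0,0,0,0],[-0.05,0.003,0.03,0,0,0],[0,0,0.05,-3,0,0],[0,0,0,0,0,0],[0,0,0,0,0,0]]
  ]
}}

```text
time_s: 53.3
ee_pos: [0.5352, 0.2941, 0.2021]
eef_rot: [2.987, 1.569, 0.447]
force: [0.2, 0.6, 0.7]
grip_width: 0.0499
```

Run:
```python
from h import *
v=V("wrist","w25");o=v.o
c=v.plane(v.proj([[.565,.3105,.05]]),.05)[0]
p=fit_block(v,v.proj([[.565,.31,.02]])[0],"L",(.565,.31,np.radians(-55.3)));fit_fin(v,v.proj([[.5645,.31,.05]])[0]);print(tool2d(o,[p]))
go([p[0],p[1],.001],p[2])
```

```text
L pose 0.5642 0.3098 yaw -55.43 rms mm 0.50 n 286 of 332
fin [0.5646 0.3097] [42.  12.7] 34.3
[[  3.45818781 -32.79274825]]
t=53.4 at [0.5354 0.2942 0.2017] yaw -55.56 q6 1.41 F [-0.8  0.8  0.2] w 0.0496
shift mm [200.7   3.4 -32.2] turn deg -0.13  tilt 0.09
```

View pics/w25.png

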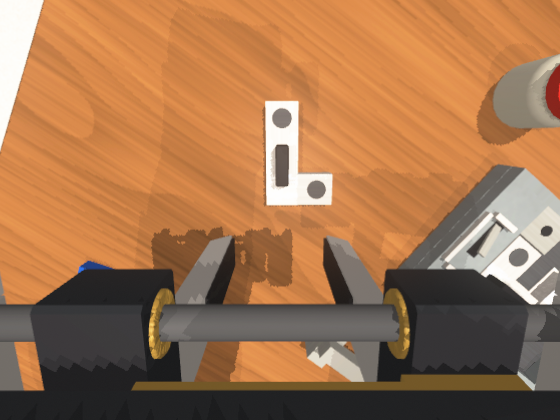

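Block measured consistently (outline and fin agree at (0.564, 0.310)); it was knocked aside. Grasp there.

Call:
{"name": "step_arm", "arguments": {
  "motion": [
    [[0,0.002,-0.0325,-0.1,0,0],[0.06,0,0,0,0,0],[0.06,0,0,0,0,0],[0.04,0,0,0,0,0],[0.02,0,0,0,0,0],[0,0,0,0,0,0]]
  ]
}}

```text
time_s: 54.1
ee_pos: [0.5626, 0.3107, 0.0203]
eef_rot: [-0.168, 1.57, -2.706]
force: [-0.2, -0.2, 0.1]
grip_width: 0.0498
```

Run:
```python
from h import *
v=V("wrist","w26");go([.5634,.3109,.001],np.radians(-55.5))
```

```text
t=54.1 at [0.5632 0.311  0.0219] yaw -55.44 q6 1.42 F [ 0.1  0.1 -0.2] w 0.0500
shift mm [20.9  0.2 -0.1] turn deg 0.06  tilt 0.06
```

View pics/w26.png

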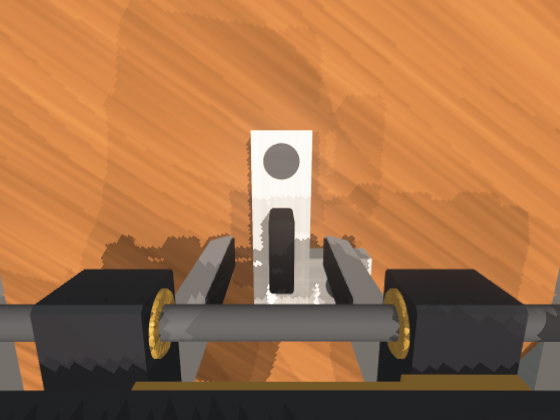

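Call:
{"name": "step_arm", "arguments": {
  "motion": [
    [[0.012,0,0,0,0,0],[0.008,0,0,0,0,0],[0,0,0,0,0,0]]
  ]
}}

```text
time_s: 54.52
ee_pos: [0.5622, 0.3104, 0.0004]
eef_rot: [-0.173, 1.57, -2.711]
force: [-0.7, -0.8, 0.8]
grip_width: 0.0497
```

Call:
{"name": "step_arm", "arguments": {
  "motion": [
    [[0,0,0,0,0,0],[0,0,0,0,0,0],[0,0,0,0,0,0],[0,0,0,0,0,0],[0,0,0,0,0,0],[0,0,0,0,0,0]]
  ],
  "fingers": 0.0,
  "squeeze": 45
}}

```text
time_s: 55.28
ee_pos: [0.5626, 0.3105, 0.0011]
eef_rot: [2.334, 1.571, -0.204]
force: [1.3, -1.8, 1.3]
grip_width: 0.0136
```

Call:
{"name": "step_arm", "arguments": {
  "motion": [
    [[-0.02,0,0,0,0,0],[-0.04,0,0,0,0,0],[-0.04,0,0,-10,0,0],[-0.04,0,0,-10,0,0],[-0.02,0,0,-10,0,0],[0,0,0,-10,0,0],[0,0,0,-10,0,0],[0,0,0,-1,0,0],[0,0,0,0,0,0],[0,0,0,0,0,0]]
  ]
}}

```text
time_s: 56.52
ee_pos: [0.5624, 0.3105, 0.1611]
eef_rot: [-1.37, 1.571, -3.021]
force: [1.0, 0.4, -4.3]
grip_width: 0.0135
```

Run:
```python
from h import *
v=V("wrist","w27");goplace("L",1.5,0,.16)
```

```text
t=56.6 at [0.5624 0.3106 0.161 ] yaw -4.54 q6 0.53 F [-0.2 -0.8 -4.3] w 0.0136
shift mm [  1.    7.8 361.2] turn deg -0.10  tilt 0.01
```

View pics/w27.png

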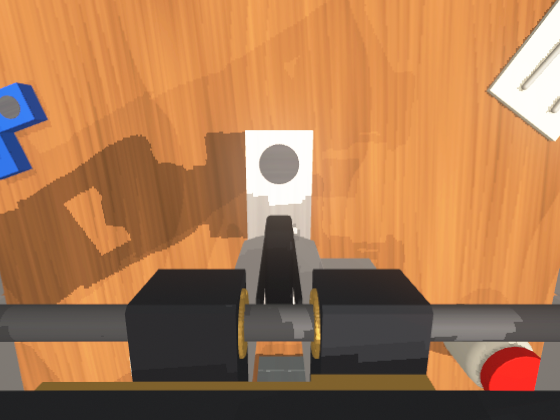

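Run:
```python
from h import *
v=V("wrist");sat=cv2.cvtColor(v.im,cv2.COLOR_BGR2HSV)[...,1];o=v.o;zt=o["ee_pos"][2]-.0011+.02
E={"left -18":(edge_rows(sat,range(138,232,3),236,258,-1),zt),
"right 18":(edge_rows(sat,range(138,232,3),300,324,+1),zt),
"top 68":(edge_rows(sat.T.copy(),range(250,310,4),120,140,-1)[:,::-1],zt),
"foot -12(under)":(edge_rows(sat.T.copy(),range(328,370,4),250,266,-1)[:,::-1],zt-.02)}
for k,(p,z) in E.items():
    q=tool2d(o,v.plane(p,z));d,m=fitline(q);print(k,q.mean(0).round(2),"slope deg %.2f"%np.degrees(np.arctan(d[1]/d[0]) if abs(d[0])>abs(d[1]) else np.arctan(d[0]/d[1])),len(p))
```

```text
left -18 [-16.63 -38.03] slope deg 0.03 32
right 18 [ 19.69 -38.02] slope deg -0.19 32
top 68 [  1.2  -67.81] slope deg -0.00 15
foot -12(under) [46.34 12.75] slope deg -0.07 11
```

Call:
{"name": "step_arm", "arguments": {
  "motion": [
    [[0,0.001,0.025,-0.1,0,0],[0,0.001,0.045,0,0,0],[0,0.001,0.055,0,0,0],[0,0.001,0.055,0,0,0],[0,0.001,0.055,0,0,0],[0,0.001,0.055,0,0,0],[0,0.001,0.045,0,0,0],[0,0.0008,0.026,0,0,0],[0,0,0,0,0,0],[0,0,0,0,0,0]]
  ]
}}

```text
time_s: 57.88
ee_pos: [0.543, -0.0494, 0.161]
eef_rot: [2.781, 1.571, 1.135]
force: [-0.3, -0.5, -4.6]
grip_width: 0.0134
```

Run:
```python
from h import *
goplace("L",1.5,0.3,.0311)
v=V("wrist","w28")
```

```text
t=57.9 at [ 0.543  -0.0494  0.161 ] yaw -4.35 q6 -0.08 F [-0.3 -0.5 -4.6] w 0.0134
shift mm [129.9  -1.3   0.6] turn deg 0.09  tilt 0.01
```

View pics/w28.png

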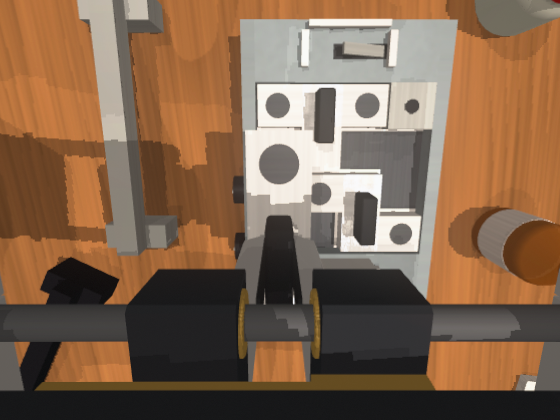

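Call:
{"name": "step_arm", "arguments": {
  "motion": [
    [[0.02,-0.0013,0.0006,0.1,0,0],[0.03,0,0,0,0,0],[0.03,0,0,0,0,0],[0.02,0,0,0,0,0],[0,0,0,0,0,0],[0,0,0,0,0,0],[0,0,0,0,0,0]]
  ]
}}

```text
time_s: 58.8
ee_pos: [0.5421, -0.0504, 0.062]
eef_rot: [1.505, 1.569, -0.143]
force: [0.4, 0.0, -4.0]
grip_width: 0.0137
```

Run:
```python
from h import *
goplace("L",1.5,0.3,.0311)
v=V("wrist","w29");goplace("L",1.5,0.3,.0311)
```

```text
t=58.8 at [ 0.5421 -0.0504  0.062 ] yaw -4.42 q6 -0.08 F [ 0.4  0.  -4. ] w 0.0137
shift mm [30.9 -0.6 -0.5] turn deg 0.02  tilt 0.1
t=58.9 at [ 0.542  -0.0504  0.0618] yaw -4.42 q6 -0.08 F [-0.2  0.2 -4.1] w 0.0137
shift mm [30.7 -0.5 -0.6] turn deg 0.02  tilt 0.08
```

View pics/w29.png

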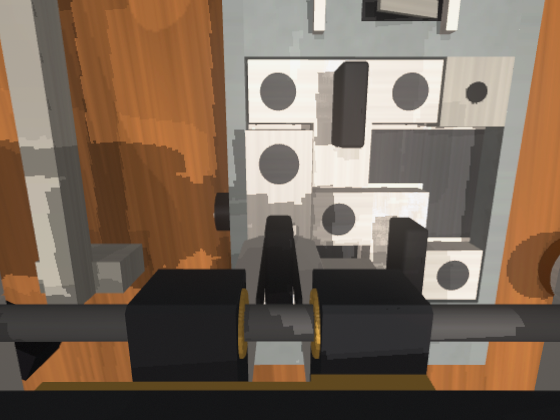

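Call:
{"name": "step_arm", "arguments": {
  "motion": [
    [[0.004,-0.0003,-0.0003,0,0,0],[0.004,0,0,0,0,0],[0.002,0,0,0,0,0],[0,0,0,0,0,0],[0,0,0,0,0,0]]
  ]
}}

```text
time_s: 59.48
ee_pos: [0.5413, -0.0502, 0.051]
eef_rot: [1.417, 1.571, -0.232]
force: [-0.0, -0.1, -2.9]
grip_width: 0.0136
```

Run:
```python
from h import *
goplace("L",1.5,0.3,.0311)
```

```text
t=59.5 at [ 0.5413 -0.0502  0.051 ] yaw -4.43 q6 -0.08 F [-0.  -0.1 -2.9] w 0.0136
shift mm [19.9  0.2 -0.3] turn deg 0.01  tilt 0.01
```

Call:
{"name": "step_arm", "arguments": {
  "motion": [
    [[0.002,0.0002,-0.0003,0,0,0],[0.002,0,0,0,0,0],[0,0,0,0,0,0]]
  ]
}}

```text
time_s: 59.85
ee_pos: [0.5414, -0.0499, 0.0467]
eef_rot: [-1.568, 1.57, 3.067]
force: [-0.1, 0.4, -3.9]
grip_width: 0.0139
```

Call:
{"name": "step_arm", "arguments": {
  "motion": [
    [[0.002,0,0,0,0,0],[0.003,0,0,0,0,0],[0.003,0,0,0,0,0],[0.003,0,0,0,0,0],[0,0,0,0,0,0]]
  ]
}}

```text
time_s: 60.48
ee_pos: [0.5413, -0.0499, 0.0356]
eef_rot: [-1.647, 1.57, 2.988]
force: [-0.1, 0.3, -3.7]
grip_width: 0.0137
```

Run:
```python
from h import *
goplace("L",1.5,0.3,.0311)
```

```text
t=60.5 at [ 0.5413 -0.0499  0.0356] yaw -4.44 q6 -0.08 F [-0.1  0.3 -3.7] w 0.0137
shift mm [ 4.5  0.2 -0. ] turn deg 0.00  tilt 0.03
```

Call:
{"name": "step_arm", "arguments": {
  "motion": [
    [[0.002,0,0,0,0,0],[0.0015,0,0,0,0,0],[0.0006,0,0,0,0,0],[0,0,0,0,0,0]]
  ]
}}

```text
time_s: 60.98
ee_pos: [0.5415, -0.0499, 0.0318]
eef_rot: [-0.645, 1.571, -2.293]
force: [-0.4, -0.2, -4.1]
grip_width: 0.0134
```

Call:
{"name": "step_arm", "arguments": {
  "motion": [
    [[0,0,0,0,0,0],[0,0,0,0,0,0],[0,0,0,0,0,0],[0,0,0,0,0,0]]
  ],
  "fingers": 0.04
}}

```text
time_s: 61.48
ee_pos: [0.5416, -0.0499, 0.032]
eef_rot: [1.465, 1.571, -0.183]
force: [-0.9, -0.1, 0.1]
grip_width: 0.0401
```

Call:
{"name": "step_arm", "arguments": {
  "motion": [
    [[-0.01,0,0,0,0,0],[-0.02,0,0,0,0,0],[-0.04,0,0,0,0,0],[-0.04,0.01,0,0,0,0],[-0.04,0.03,0.01,0,0,0],[-0.02,0.02,0.01,0,0,0],[0,0,0,0,0,0],[0,0,0,0,0,0]]
  ]
}}

```text
time_s: 62.48
ee_pos: [0.5989, -0.0741, 0.2009]
eef_rot: [-1.716, 1.569, 2.919]
force: [0.3, -0.3, 0.8]
grip_width: 0.0403
```

Run:
```python
from h import *
v=V("wrist","w30");go([.6205,-.0662,.0307],np.radians(-4.44))
v.crop(165,0,230,275,2.1,"w30c")
V("top","t30");V("scene","s30")
```

```text
t=62.5 at [ 0.5988 -0.074   0.2009] yaw -4.42 q6 -0.11 F [ 0.4 -0.4  0.5] w 0.0404
shift mm [170.1  21.3  -9.4] turn deg 0.02  tilt 0.1
```

View pics/w30c.png

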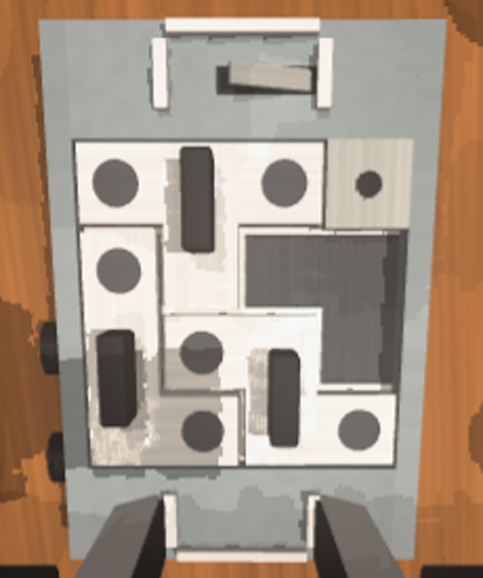

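View pics/s30.png

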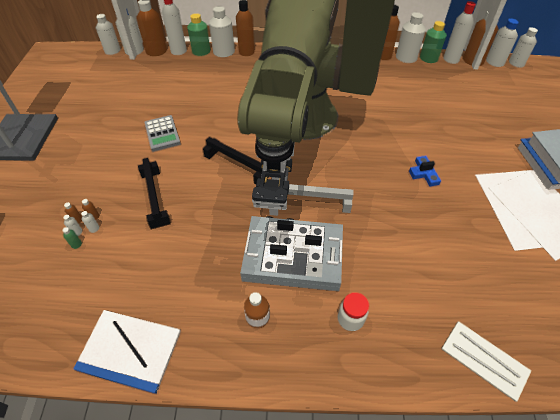

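Call:
{"name": "step_arm", "arguments": {
  "motion": [
    [[0,-0.03,-0.013,0,0,0],[0,-0.045,-0.02,0,0,0],[0,-0.045,-0.02,0,0,0],[0,-0.045,-0.02,0,0,0],[0,-0.0366,-0.0154,0,0,0],[0.03,0,0,0,0,0],[0.03,0,0,0,0,0],[0,0,0,0,0,0],[0,0,0,0,0,0]]
  ],
  "fingers": 0.06
}}

```text
time_s: 63.75
ee_pos: [0.4059, 0.0293, 0.1428]
eef_rot: [1.681, 1.57, 0.033]
force: [0.7, -0.2, 0.8]
grip_width: 0.0602
```

Run:
```python
from h import *
v=V("wrist","w31");go([.4046,.0296,.02],np.radians(-4.44))
```

```text
t=63.8 at [0.4061 0.0293 0.1429] yaw -4.43 q6 0.06 F [-0.3  1.   0.7] w 0.0601
shift mm [122.9  -1.7  -0.2] turn deg 0.01  tilt 0.08
```

View pics/w31.png

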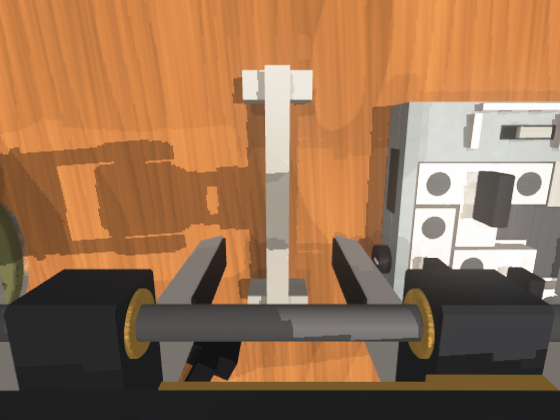

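Call:
{"name": "step_arm", "arguments": {
  "motion": [
    [[0.03,-0.0015,0,0,0,0],[0.04,0,0,0,0,0],[0.03,0,0,0,0,0],[0.022,0,0,0,0,0],[0,0,0,0,0,0],[0,0,0,0,0,0]]
  ]
}}

```text
time_s: 64.55
ee_pos: [0.405, 0.0294, 0.0211]
eef_rot: [1.626, 1.569, -0.023]
force: [0.2, -0.3, 0.5]
grip_width: 0.0597
```

Call:
{"name": "step_arm", "arguments": {
  "motion": [
    [[0,0,0,0,0,0],[0,0,0,0,0,0],[0,0,0,0,0,0],[0,0,0,0,0,0],[0,0,0,0,0,0],[0,0,0,0,0,0],[0,0,0,0,0,0]]
  ],
  "fingers": 0.0,
  "squeeze": 45
}}

```text
time_s: 65.42
ee_pos: [0.4042, 0.0294, 0.0199]
eef_rot: [1.58, 1.571, -0.068]
force: [1.6, -0.1, 1.2]
grip_width: 0.0198
```

Call:
{"name": "step_arm", "arguments": {
  "motion": [
    [[-0.01,0,0,0,0,0],[-0.02,0,0,0,0,0],[-0.03,0,0,0,0,0],[-0.04,0,0,0,0,0],[-0.04,0,0,0,0,0],[-0.02,0,0,0,0,0],[-0.01,0,0,0,0,0],[0,0,0,0,0,0],[0,0,0,0,0,0]]
  ]
}}

```text
time_s: 66.55
ee_pos: [0.4037, 0.0294, 0.189]
eef_rot: [-1.507, 1.569, 3.128]
force: [0.4, 0.0, -4.2]
grip_width: 0.0197
```

Run:
```python
from h import *
v=V("wrist","w32");go([.6052,-.025,.17],np.radians(-4.44))
g=cv2.cvtColor(v.im,cv2.COLOR_BGR2GRAY);sat=cv2.cvtColor(v.im,cv2.COLOR_BGR2HSV)[...,1]
```

```text
t=66.6 at [0.4037 0.0294 0.1889] yaw -4.43 q6 0.06 F [ 0.  -0.3 -3.7] w 0.0199
shift mm [ 18.6 205.1  38.6] turn deg 0.01  tilt 0.1
```

View pics/w32.png

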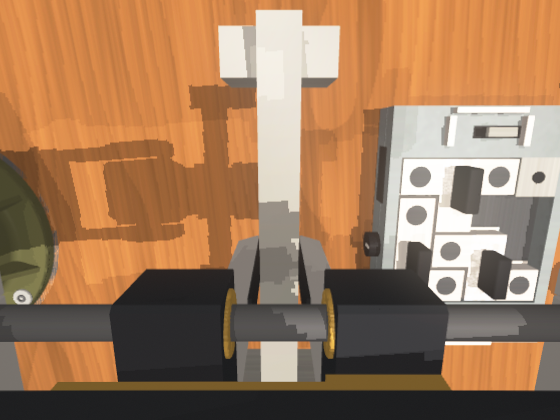

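Run:
```python
from h import *
v=V("wrist");o=v.o
sat=cv2.cvtColor(v.im,cv2.COLOR_BGR2HSV)[...,1];g=cv2.cvtColor(v.im,cv2.COLOR_BGR2GRAY)
zb=o["ee_pos"][2]-.0199
e=edge_rows(sat.T.copy(),range(262,298,3),2,20,-1)[:,::-1];print(e.mean(0),tool2d(o,v.plane(e,zb+.062)).mean(0))
l=edge_rows(sat,range(90,190,5),250,268,-1);r=edge_rows(sat,range(90,190,5),290,310,1)
for p in(l,r):
    q=tool2d(o,v.plane(p,zb+.062));d,m=fitline(q);print(q.mean(0),np.degrees(np.arctan(d[0]/d[1])))
f=edge_rows(sat,range(40,72,4),210,228,-1);f2=edge_rows(sat,range(40,72,4),332,350,1)
for p in(f,f2): print(tool2d(o,v.plane(p,zb+.038)).mean(0))
```

```text
[278.5          9.37325856] [   1.55577263 -118.05605424]
[ -8.49008459 -63.91606053] -0.06047882
[ 11.6702595  -63.91376451] -0.03815776
[ -28.93161037 -105.22905354]
[  32.06678376 -105.20138769]
```

Call:
{"name": "step_arm", "arguments": {
  "motion": [
    [[0,0.02,0.004,0,0,0],[0,0.034,0.0066,0,0,0],[0,0.04,0.008,0,0,0],[0,0.04,0.008,0,0,0],[0,0.036,0.007,0,0,0],[0,0.022,0.004,0,0,0],[0,0.0116,0.002,0,0,0],[0,0,0,0,0,0],[0,0,0,0,0,0],[0,0,0,0,0,0]]
  ]
}}

```text
time_s: 67.9
ee_pos: [0.6036, -0.0256, 0.1902]
eef_rot: [1.561, 1.57, -0.087]
force: [-0.3, 0.8, -2.8]
grip_width: 0.0197
```

Run:
```python
from h import *
v=V("wrist","w33");go([.6036,-.0258,.0699],np.radians(-4.44))
```

```text
t=68.0 at [ 0.6037 -0.0257  0.1902] yaw -4.42 q6 -0.03 F [ 0.1  0.4 -3.1] w 0.0200
shift mm [ 1.203e+02 -2.000e-01  1.000e-01] turn deg 0.02  tilt 0.02
```

View pics/w33.png

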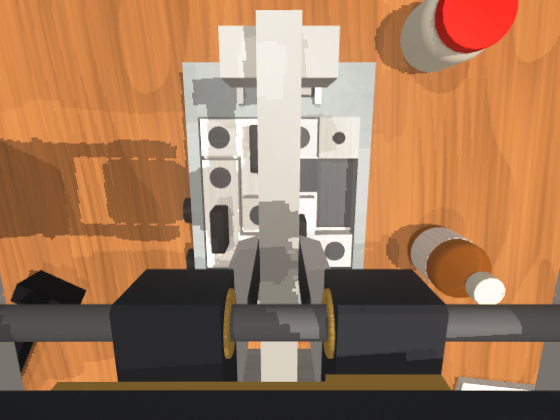

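Call:
{"name": "step_arm", "arguments": {
  "motion": [
    [[0.02,0,0,0,0,0],[0.03,0,0,0,0,0],[0.025,0,0,0,0,0],[0.015,0,0,0,0,0],[0.007,0,0,0,0,0],[0,0,0,0,0,0],[0,0,0,0,0,0],[0,0,0,0,0,0]]
  ]
}}

```text
time_s: 68.95
ee_pos: [0.6043, -0.0259, 0.0935]
eef_rot: [1.575, 1.57, -0.074]
force: [0.3, 0.0, -3.3]
grip_width: 0.0197
```

Run:
```python
from h import *
v=V("wrist","w34");go([.6036,-.0258,.0699],np.radians(-4.44))
```

```text
t=69.0 at [ 0.6043 -0.0259  0.0934] yaw -4.44 q6 -0.03 F [-0.   0.2 -3.3] w 0.0201
shift mm [23.5 -0.7 -0. ] turn deg 0.00  tilt 0.05
```

View pics/w34.png

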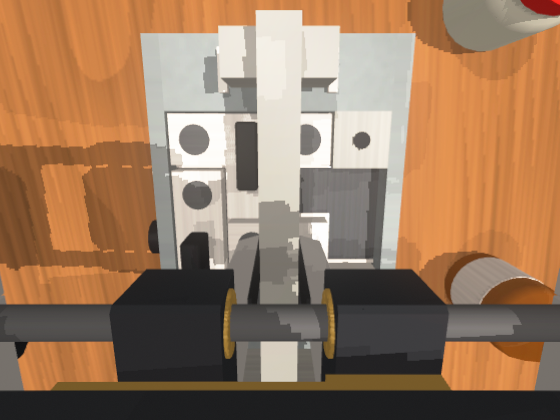

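Call:
{"name": "step_arm", "arguments": {
  "motion": [
    [[0.004,-0.0004,0,0,0,0],[0.004,0,0,0,0,0],[0.004,0,0,0,0,0],[0.003,0,0,0,0,0],[0,0,0,0,0,0]]
  ]
}}

```text
time_s: 69.62
ee_pos: [0.6036, -0.0258, 0.0776]
eef_rot: [-1.684, 1.57, 2.951]
force: [0.7, -0.7, -2.3]
grip_width: 0.0197
```

Call:
{"name": "step_arm", "arguments": {
  "motion": [
    [[0.003,0,0,0,0,0],[0.002,0,0,0,0,0],[0,0,0,0,0,0],[0,0,0,0,0,0]]
  ]
}}

```text
time_s: 70.12
ee_pos: [0.6037, -0.0258, 0.0729]
eef_rot: [1.428, 1.571, -0.22]
force: [-0.2, 0.2, -2.4]
grip_width: 0.0191
```

Run:
```python
from h import *
go([.6036,-.0258,.0699],np.radians(-4.44))
```

```text
t=70.1 at [ 0.6037 -0.0258  0.0729] yaw -4.43 q6 -0.03 F [-0.2  0.2 -2.4] w 0.0191
shift mm [ 3.  -0.1  0. ] turn deg 0.01  tilt 0.0
```

Inside the fences (8 mm high, now 3 mm above the rim). Final approach.

Call:
{"name": "step_arm", "arguments": {
  "motion": [
    [[0.001,0,0,0,0,0],[0.001,0,0,0,0,0],[0.0005,0,0,0,0,0],[0,0,0,0,0,0]]
  ]
}}

```text
time_s: 70.62
ee_pos: [0.6037, -0.0258, 0.0703]
eef_rot: [-2.356, 1.571, 2.279]
force: [-1.0, 1.1, -2.6]
grip_width: 0.0195
```

Call:
{"name": "step_arm", "arguments": {
  "motion": [
    [[0,0,0,0,0,0],[0,0,0,0,0,0],[0,0,0,0,0,0],[0,0,0,0,0,0]]
  ],
  "fingers": 0.05
}}

```text
time_s: 71.12
ee_pos: [0.6037, -0.0258, 0.0704]
eef_rot: [1.429, 1.571, -0.219]
force: [0.0, -0.3, 0.6]
grip_width: 0.0499
```

Call:
{"name": "step_arm", "arguments": {
  "motion": [
    [[-0.01,0,0,0,0,0],[-0.03,0,0,0,0,0],[-0.05,0,0,0,0,0],[-0.05,0,0.02,0,0,0],[-0.05,0,0.03,0,0,0],[-0.03,0,0.03,0,0,0],[0,-0.02,0.02,0,0,0],[0,0,0,0,0,0],[0,0,0,0,0,0]]
  ]
}}

```text
time_s: 72.25
ee_pos: [0.5762, -0.1235, 0.2906]
eef_rot: [2.02, 1.571, 0.372]
force: [0.1, 0.2, -0.1]
grip_width: 0.0504
```

Run:
```python
from h import *
v=V("wrist","w35");go([.6036,-.0258,.0699],np.radians(-4.44))
s=V("scene","s35");s.crop(235,205,120,90,6,"s35c");V("top","t35")
```

```text
t=72.3 at [ 0.5763 -0.1233  0.2904] yaw -4.40 q6 -0.20 F [-0.4  0.2 -0. ] w 0.0503
shift mm [220.5  19.8 -99.3] turn deg 0.04  tilt 0.01
```

View pics/w35.png

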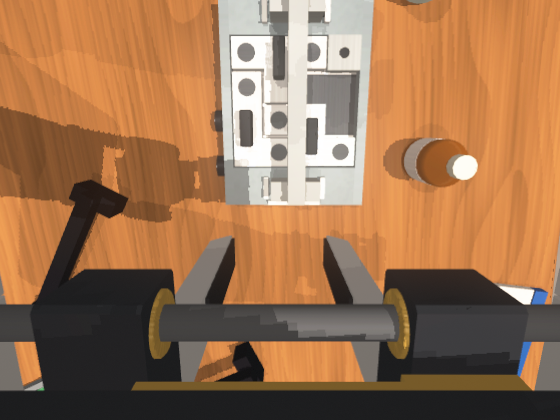

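View pics/s35c.png

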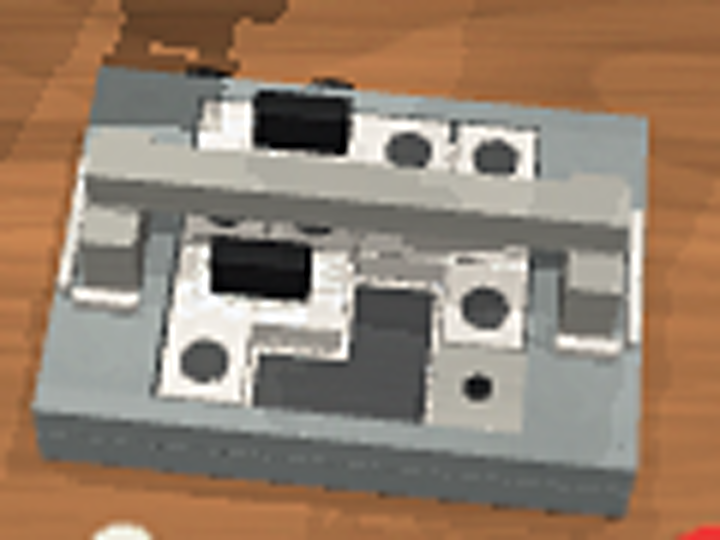

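View pics/s35.png

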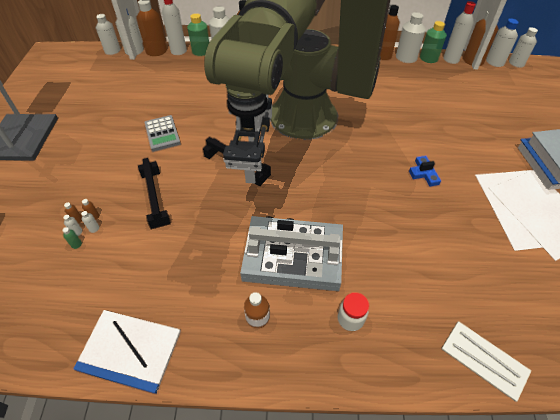

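Run:
```python
import cv2,numpy as np
a,b=cv2.imread("pics/scene0.png",0),cv2.imread("pics/s35.png",0)
for x,y,w,h in((236,220,30,45),(325,225,25,45),(240,285,30,40),(335,290,40,40)):
    T=a[y:y+h,x:x+w];r=cv2.matchTemplate(b[y-6:y+h+6,x-6:x+w+6],T,cv2.TM_CCOEFF_NORMED);_,m,_,l=cv2.minMaxLoc(r);print((x,y),round(m,3),l[0]-6,l[1]-6)
from station import ticket
print(ticket.hand_in())
```

```text
(236, 220) 0.634 0 0
(325, 225) 0.988 0 0
(240, 285) 1.0 0 0
(335, 290) 0.999 0 0
the job is handed in; nothing more can be done
None
```

The job is handed in at about 72 s of the 210 s. I lifted the bridge off and stood it on the bench between robot and heater, and the lever sprang up. I then fitted the S, T and L blocks flush in their outlined places and stood the bridge back home. The V block was absent, so its place is empty.

- **Grip on the bridge:** The first grip closed without catching the beam. The real fingertips end about 24 mm short of the reported TCP, so I went 20 mm lower and allowed for that on every later grasp. The force readings I took stayed near or below 22 N.
- **L block:** It needed a bench regrasp because of the last joint's range. After I set it down it was knocked about 45 mm aside. I noticed this at the second grasp, measured it again and took it from its new spot.
- **Last checks:**
  - In the wrist view after the L block went in, all three blocks lay flush and straight.
  - The handed-in scene view matches the starting view with no shift at the lever-side foot, the jar and the bottle.
  - The patch around the other foot also matched with no shift, but only at 0.63 correlation. I put that down to the blocks now lying behind it.
  - I did not see the lever directly under the foot. I take it as held down because the bridge sits level where it started.

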